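# Clear the heat sinks and roll down the seam strip

## Task

Stand every heat sink that was left on the deck's seam strip in the foam-lined tray, gripping gently so that the thin fins do not bend. Then take the hand roller and roll it firmly along the whole strip until every section is pressed flush with the panels (only with the roller: do not push the strip with the fingers), and finally set the roller back upright in its dock. Leave the other things on the desk where they are.

Things in the scene. Friction and masses are not known exactly. Their poses are not given: they have to be found in the camera images.
- deck: Fixed flat deck, 170 mm (x) by 280 mm (y), top faces 16 mm above the desk: a perforated aluminium panel (-x half) and a plywood panel (+x half) that meet in a straight seam on the y axis. Origin: centre of its underside.
- strip: Cover strip on the deck's seam, over the panel edge: eight black plastic sections in a row along y, each 24 mm (x) by 30 mm (y), together y -120 to +120 mm. Origin: middle of the strip at the height of the panels' top faces; axes as the deck's. An unseated section stands 3.5 to 5 mm proud. The panels run on level beside it and 20 mm beyond its ends.
- seg0 (a joint): How far strip section 0 has been pressed down (m): 0 = 5 mm proud of the panels, 0.005 = flush and at its stop. Its centre is at y = -105 mm of strip. It moves straight down only, against about 7 N of friction, and stays where it is left.
- seg1 (a joint): How far strip section 1 has been pressed down (m): 0 = 5 mm proud of the panels, 0.005 = flush and at its stop. Its centre is at y = -75 mm of strip. It moves straight down only, against about 7 N of friction, and stays where it is left.
- seg2 (a joint): How far strip section 2 has been pressed down (m): 0 = 5 mm proud of the panels, 0.005 = flush and at its stop. Its centre is at y = -45 mm of strip. It moves straight down only, against about 7 N of friction, and stays where it is left.
- seg3 (a joint): How far strip section 3 has been pressed down (m): 0 = 5 mm proud of the panels, 0.005 = flush and at its stop. Its centre is at y = -15 mm of strip. It moves straight down only, against about 7 N of friction, and stays where it is left.
- seg4 (a joint): How far strip section 4 has been pressed down (m): 0 = 5 mm proud of the panels, 0.005 = flush and at its stop. Its centre is at y = 15 mm of strip. It moves straight down only, against about 7 N of friction, and stays where it is left.
- seg5 (a joint): How far strip section 5 has been pressed down (m): 0 = 5 mm proud of the panels, 0.005 = flush and at its stop. Its centre is at y = 45 mm of strip. It moves straight down only, against about 7 N of friction, and stays where it is left.
- seg6 (a joint): How far strip section 6 has been pressed down (m): 0 = 5 mm proud of the panels, 0.005 = flush and at its stop. Its centre is at y = 75 mm of strip. It moves straight down only, against about 7 N of friction, and stays where it is left.
- seg7 (a joint): How far strip section 7 has been pressed down (m): 0 = 5 mm proud of the panels, 0.005 = flush and at its stop. Its centre is at y = 105 mm of strip. It moves straight down only, against about 7 N of friction, and stays where it is left.
- sink0: Copper heat sink with thin upright fins: 36 mm (its x) by 42 mm (its y, along the fins), 26 mm high, about 90 g. Origin: its centre, 13 mm above its base; z up. Starts standing on the strip, fins roughly along it. Two to four are present (absent ones read None from the start). Gripped across the 36 mm; the fins bend if squeezed with more than about 50 N per finger.
- sink1: Copper heat sink with thin upright fins: 36 mm (its x) by 42 mm (its y, along the fins), 26 mm high, about 90 g. Origin: its centre, 13 mm above its base; z up. Starts standing on the strip, fins roughly along it. Two to four are present (absent ones read None from the start). Gripped across the 36 mm; the fins bend if squeezed with more than about 50 N per finger.
- sink2: Copper heat sink with thin upright fins: 36 mm (its x) by 42 mm (its y, along the fins), 26 mm high, about 90 g. Origin: its centre, 13 mm above its base; z up. Starts standing on the strip, fins roughly along it. Two to four are present (absent ones read None from the start). Gripped across the 36 mm; the fins bend if squeezed with more than about 50 N per finger.
- sink3: Copper heat sink with thin upright fins: 36 mm (its x) by 42 mm (its y, along the fins), 26 mm high, about 90 g. Origin: its centre, 13 mm above its base; z up. Starts standing on the strip, fins roughly along it. Two to four are present (absent ones read None from the start). Gripped across the 36 mm; the fins bend if squeezed with more than about 50 N per finger.
- tray_floor (a point): Centre of the inner floor of the fixed open white tray lined with grey foam: inside 124 mm (its x) by 174 mm (its y), floor 5 mm above the desk, walls 5 mm thick and 25 mm high from the desk. Room for four heat sinks standing side by side.
- roller: Hand roller, about 0.36 kg. Origin: grip centre of its upright square wooden handle (26 x 26 mm, 38 mm below to 32 mm above), 98 mm above the wheel's lowest point at rest; z up along the handle, y the wheel's axle: it rolls along its x. Steel guard plate, 66 (x) by 72 mm (y), underside 44 mm below the origin. Best gripped on the faces that look along its x.
- roller_wheel: The roller's black rubber wheel, diameter 40 mm, 34 mm wide, between steel cheeks under the guard plate; origin at its centre, 78 mm below the roller's at rest. Turns freely. Sprung: gives up to 8 mm upwards, pushing back 6 N at first and 1.2 N more per mm, 15.6 N at its stop.
- dock_rim (a point): Centre of the mouth of the roller's fixed dock, a black open box, outside 62 mm (its x) by 68 mm (its y), inside 50 by 56 mm, rim 62 mm above the desk. The roller starts here: guard plate on the rim, wheel hanging inside, axes along the dock's (a half turn is as good), its origin then 44 mm above the rim.
- battery: Bystander: small block battery, 17 x 26 x 48 mm, standing between deck and tray. Origin: centre of underside.
- tape: Bystander: black tape roll, diameter 60 mm, 19 mm high. Origin: centre of underside.
- driver: Bystander: screwdriver, 170 mm, lying at the left.
- mouse: Bystander: grey computer mouse, 100 x 60 x 34 mm, at the right.
- pot: Bystander: small potentiometer, diameter 24 mm, 34 mm high, standing nearest to the robot.
- bearing: Bystander: steel bearing ring, diameter 32 mm, 10 mm high.

How it is judged:
By the outcome, as a careful person would: the job done as asked, in the order asked, and still so for the second after the job is handed in, with the robot touching nothing.
Of sink0, sink1, sink2, sink3 only 2 to 4 are there at a start; the rules pass over those that are not, and their reading is None.
At some moment in a run one of sink0, sink1, sink2, sink3 may be knocked a few centimetres aside while the robot is not near it.
It also fails if it takes over 210 s, if anything falls off the work surface, if the arm or the gripper's body presses on something with over 40 N, if the wrist force passes 120 N, or if a joint passes its speed limit or range.

## Robot

A 6-joint arm with a two-finger parallel gripper is mounted at the origin on the work surface. World frame = base frame: x ahead of the robot, y to its left, z up, the work surface at z = 0. Lengths are in m, angles in degrees, forces in N, time in s.
With the tool pointing down it reaches from about 0.4 to 0.825 m from the base axis. Payload 7 kg.
Tool frame: the origin (TCP) lies at the very end of the fingers, on their centre line; the grasp point (between the pads) lies 19 mm behind it (ctrl.grip_depth is the z of the grasp point in the tool frame, in m); z points along the fingers, y is the direction in which the jaws open and shut (so a half turn about z gives the same grasp; the last joint's range is limited). The gripper opens to 88 mm and grips with 3 to 60 N. Pads are 19 mm wide; open, the fingers measure 130 mm over their backs; the gripper's body (78 mm by 193 mm) begins 47 mm behind the grasp point.
Start: joints at [86.121, 20.546, 0.682, 0, -70.136, -16.507], TCP at [0.235, 0.633, 0.187] pointing down, gripper open.
Joint ranges: [-176.03, 176.03], [-82.01, 121.73], [-58.28, 71.71], [-173.87, 95.51], [-174.79, -0.11], [-173.66, 173.66]. Speed limits (degrees/s): [136.94, 136.94, 172.46, 180, 180, 180].

## Interface

Orientations are given as [roll, pitch, yaw] about the fixed x, y, z axes, in that order (R = Rz(yaw) Ry(pitch) Rx(roll)).
In Python, from plant import telemetry, snapshot, job, models, ctrl gives the robot as it stands.
- The arm moves only by the tool jog_arm, never from a script. Its argument "targets" is text: rows parted by semicolons, each of 7 numbers parted by spaces: the shift along the tool's x, y, z in m, then the turn, a rotation vector about the tool's x, y, z in degrees, then the gripper command: -1 is shut, 1 is fully open, values between are in proportion. A call has exactly 8 rows; each row is the pose to reach, as a shift and turn from the pose measured when the call began, along the tool's axes at that moment; what a row does not reach only later rows make up. A row lasts 1/8 s, in which the tool goes at most 62.5 mm and 10.7 degrees, less where a joint would pass 70% of its speed; a pose out of reach is approached as far as the arm can. A call with a gripper value outside its range is refused whole. The fingers move at their own pace and stop on an object; the grip force is fixed at half the most. Time passes only in rows, so rows that repeat a pose let the fingers close, or fill a call up. It gives the time, the measured TCP pose, the force and the opening at its end, in the units of the state.
- telemetry.get_obs(): the state, without advancing time (a new reading comes with each control period).
- snapshot(name): name is "scene" or "top" or "wrist"; returns a dict with "img" (420x560x3 uint8, red, green, blue), "range_z" (420x560 float32, m along the optical axis (not along the pixel's ray), 0 where there is no reading), "intrinsics" (3x3 intrinsics, pixels), "R" (3x3) and "t" (3): a world point X has camera coordinates R X + t. Camera axes: x right, y down, z forward; pixel columns grow to the right and rows downward; lengths in m; the calibration is good to about 2 mm. A picture is of the moment at which its call begins.
- job.close_job(): hands the job in, once; it reports no verdict.
Trained networks look in a picture, given as the dict that the camera call returned (one of the last four; its "shot" number tells which), for a name from the list of things; names that differ only in an ending like _2 or _b are one class to them, and where a whole thing is asked for, a point or a joint stands for the part that bears it (a point fixed in the world has none). Each returns a list of dicts, best first, with "conf" (0 to 1); they miss things now and then, are a little off and sometimes report something else, mostly with a low value. They report only what shows in the picture. A call takes as long as a camera call.
- models.cut_out(name, picture): "region" (420x560 bool, what is visible of it) and "uv" ([column, row] in pixels, amid what is visible of it).
- models.spot_point(name, picture): "uv" ([column, row] in pixels: a listed point, or the origin of a listed thing).
The state is a dict: "clock": time; "joint_pos": joint angles; "qvel": joint speeds; "tau": joint torques, N m; "tool_pos": TCP position; "orientation": TCP orientation; "force": force on the tool from outside, world axes, zero at the start; "moment": the same for the moment, N m; "opening": finger opening in m.
Only numpy, scipy, OpenCV 4.12 (cv2) and the standard library are available. Lean on these libraries where they do the work, as an engineer would, in place of code of your own. Each camera call takes 0.05 s, during which the arm holds its last target.

## Working session

There is one attempt and no reset: what is moved stays moved. The work goes in short steps, Python scripts to look and compute and a tool call to move; the robot and the scene stay as the last step left them, time stands still between calls to the robot, and variables do not carry over. Pictures are saved under pics/ and viewed, and the job is handed in when it is done.

Besides the shell and the picture viewer there is one more tool, called after "Request:" by a JSON object that holds its "method" and its "body". jog_arm: Moves the arm, as the interface text tells. Its arguments: {"type":"object","properties":{"targets":{"type":"string"}},"required":["targets"]}

```bash
mkdir -p pics; ls
python3 - <<'E'
from plant import telemetry, snapshot, job, models, ctrl
import cv2
o=telemetry.get_obs()
for k,v in o.items(): print(k,v)
print(ctrl.grip_depth)
for n in ("scene","top","wrist"):
    s=snapshot(n); cv2.imwrite(f"pics/{n}0.png",s["img"][:,:,::-1]); print(n,s["shot"],s["intrinsics"].tolist(),s["R"].round(3).tolist(),s["t"].round(3).tolist())
E
```

```text
pics
clock 0.0
joint_pos [ 8.61207962e+01  2.05883265e+01  6.32191394e-01 -2.11008887e-02
 -7.01385657e+01 -1.65063596e+01]
qvel [ 0.04434335 -0.10946622 -0.08035832  0.0584034   0.01279566  0.06021849]
tau [ 9.63355269e-04 -5.82720709e+01  2.93063951e+01  6.99716136e+00
  6.92514455e-03 -1.48803665e-04]
tool_pos [0.23496105 0.6321547  0.18644276]
orientation [ 1.79903566e+02 -7.89040222e-03 -2.03927421e+01]
force [-0.07240975 -0.08048676  0.42204968]
moment [-0.04190157  0.07960734  0.03375064]
opening 0.08771679051265097
-0.0188
scene 1 [[470.39170849896163, 0.0, 278.3156670312658], [0.0, 470.39170849896163, 207.33597080951716], [0.0, 0.0, 1.0]] [[0.56, 0.829, 0.005], [0.603, -0.403, -0.689], [-0.569, 0.389, -0.725]] [-0.289, -0.289, 1.602]
top 2 [[437.2391599230304, 0.0, 277.1621826159755], [0.0, 437.2391599230304, 211.59234884327472], [0.0, 0.0, 1.0]] [[-0.006, -1.0, 0.006], [-0.981, 0.005, -0.195], [0.195, -0.007, -0.981]] [-0.015, 0.581, 1.099]
wrist 3 [[297.0813449365909, 0.0, 280.289980629176], [0.0, 297.0813449365909, 202.3665947642573], [0.0, 0.0, 1.0]] [[-0.348, -0.938, 0.001], [-0.894, 0.332, 0.302], [-0.283, 0.104, -0.953]] [0.675, -0.037, 0.392]
```

View pics/scene0.png

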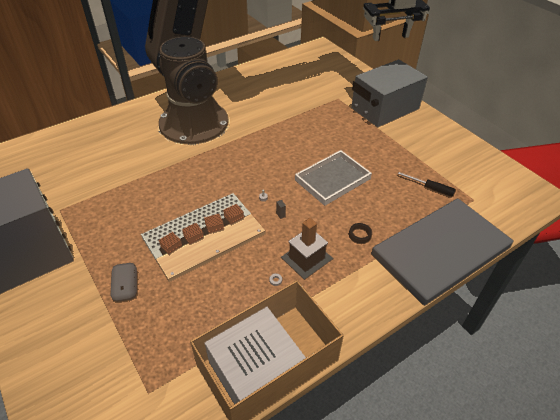

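View pics/top0.png

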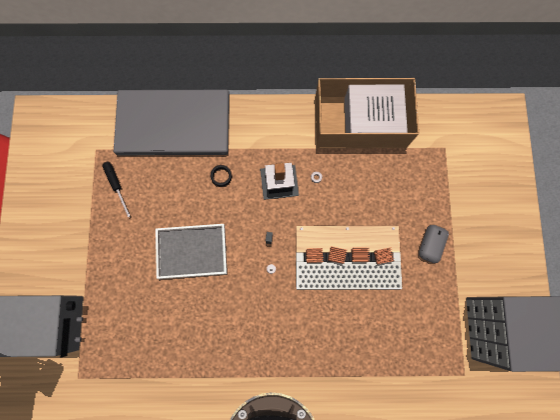

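View pics/wrist0.png

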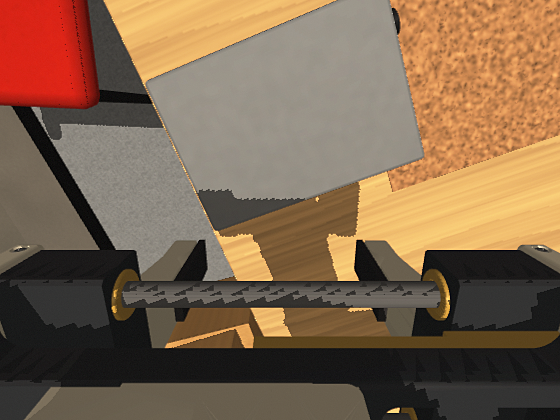

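```bash
cat > h.py <<'E'
from plant import telemetry, snapshot, job, models, ctrl
import cv2, numpy as np
def world(s):
    K=s["intrinsics"];z=s["range_z"];h,w=z.shape
    u,v=np.meshgrid(np.arange(w),np.arange(h))
    P=np.stack([(u-K[0,2])/K[0,0]*z,(v-K[1,2])/K[1,1]*z,z],-1)
    W=(P-s["t"])@s["R"]; W[z==0]=np.nan
    return W
def proj(s,X):
    c=s["R"]@np.array(X)+s["t"]; p=s["intrinsics"]@c; return p[:2]/p[2]
def ray(s,uv,zw):
    d=s["R"].T@(np.linalg.inv(s["intrinsics"])@[uv[0],uv[1],1]); c=-s["R"].T@s["t"]
    return c+d*(zw-c[2])/d[2]
def save(s,n,crop=None,k=1):
    im=s["img"][:,:,::-1]
    if crop: im=im[crop[1]:crop[3],crop[0]:crop[2]]
    cv2.imwrite(f"pics/{n}.png",cv2.resize(im,None,fx=k,fy=k,interpolation=cv2.INTER_CUBIC))
def rect(pts):
    (c,sz,a)=cv2.minAreaRect((pts[:,:2]*1000).astype(np.float32)); return np.round(c,1),np.round(sz,1),round(a,1)
E
python3 - <<'E'
from h import *
s=snapshot("top");W=world(s)
save(s,"deck0",(280,210,410,300),5)
z=W[...,2]
print("desk z",np.nanmedian(z[300:370,120:260]))
def reg(n,b,lo,hi):
    u0,v0,u1,v1=b; Q=W[v0:v1,u0:u1].reshape(-1,3); Q=Q[(Q[:,2]>lo)&(Q[:,2]<hi)]
    print(n,len(Q),rect(Q),np.median(Q[:,2]).round(4),Q[:,2].max().round(4), Q.mean(0).round(4))
reg("deck",(285,215,412,300),.010,.024)
reg("sinks",(285,215,412,300),.035,.06)
reg("tray rim",(145,215,240,290),.018,.03)
reg("tray floor",(145,215,240,290),.0035,.012)
reg("dock",(255,150,305,210),.055,.068)
reg("plate",(255,150,305,210),.0685,.09)
reg("handle",(255,150,305,210),.11,.2)
reg("all",(255,150,305,210),.03,.2)
m=((z>.036)&(z<.06)).astype(np.uint8); m[:,:285]=0;m[:,412:]=0;m[:215]=0;m[300:]=0
n,l,st,c=cv2.connectedComponentsWithStats(m)
for i in range(1,n):
    Q=W[l==i]; print(i,len(Q),rect(Q),np.median(Q[:,2]).round(4))
for nm in ("sink0","roller","tape","battery","pot","bearing"):
    for d in models.spot_point(nm,s): print(nm,np.round(d["uv"],1),round(d["conf"],2))
for nm in ("tray_floor","dock_rim"):
    for d in models.spot_point(nm,s): print(nm,np.round(d["uv"],1),round(d["conf"],2),ray(s,d["uv"],.005 if nm[0]=='t' else .062))
E
```

```text
desk z 0.00037373337435526473
deck 5538 (array([ 465.4, -209.2]), array([281. , 167.5]), 89.7) 0.0158 0.024 [ 0.463  -0.2081  0.0159]
sinks 524 (array([ 468. , -209.6]), array([228.5,  42.4]), 88.7) 0.0445 0.0525 [ 0.468  -0.2033  0.0437]
tray rim 502 (array([483.5, 214.1]), array([134.9, 185. ]), 4.0) 0.0239 0.03 [0.484  0.2165 0.0238]
tray floor 2310 (array([482.4, 215.1]), array([261.6, 201.4]), 89.7) 0.0055 0.0119 [0.4824 0.2141 0.0058]
dock 316 (array([678.3, -24.8]), array([67.8, 71.6]), 6.8) 0.0662 0.068 [ 0.672  -0.0239  0.0658]
plate 148 (array([677.3, -24.9]), array([64.5, 71. ]), 6.2) 0.0698 0.0888 [ 0.6745 -0.0252  0.0711]
handle 130 (array([677.4, -24.6]), array([26.4, 25.8]), 6.2) 0.1363 0.1452 [ 0.6746 -0.0249  0.1337]
all 712 (array([678.2, -24.7]), array([67.8, 71.8]), 6.4) 0.0679 0.1452 [ 0.6709 -0.0249  0.0786]
1 138 (array([ 468.6, -176. ]), array([41.7, 36.1]), 77.3) 0.0447
2 9 (array([ 484.5, -308.5]), array([14.2,  5.8]), 84.1) 0.0452
3 16 (array([ 485.2, -115.6]), array([39.8,  0.7]), 89.4) 0.0459
4 56 (array([ 481. , -237.8]), array([41.5,  9.2]), 89.5) 0.043
[... 1532 characters left out ...]
43
29 2 (array([ 452.6, -321.4]), array([0.8, 0. ]), -159.8) 0.0472
30 1 (array([449.4, -95.8]), array([0., 0.]), 0.0) 0.0375
31 2 (array([ 445.3, -285.4]), array([3.6, 0. ]), 94.8) 0.0426
32 4 (array([ 447.7, -294.7]), array([6.9, 0.6]), 87.1) 0.0453
sink0 [384.6 256.5] 0.78
sink0 [334.5 255.4] 0.74
sink0 [312.8 254.7] 0.66
sink0 [118.4 190.3] 0.65
roller [282.5 172.5] 0.69
tape [215.  174.2] 0.63
battery [269.  237.2] 0.61
battery [278.5 174.2] 0.23
pot [270.9 268.4] 0.61
bearing [317.9 173.7] 0.63
tray_floor [190.3 249.4] 0.83 [0.48779622 0.21826694 0.005     ]
tray_floor [269.6 267.1] 0.63 [0.43881209 0.00299647 0.005     ]
dock_rim [278.6 177.5] 0.9 [ 0.67301522 -0.02229765  0.062     ]
```

View pics/deck0.png

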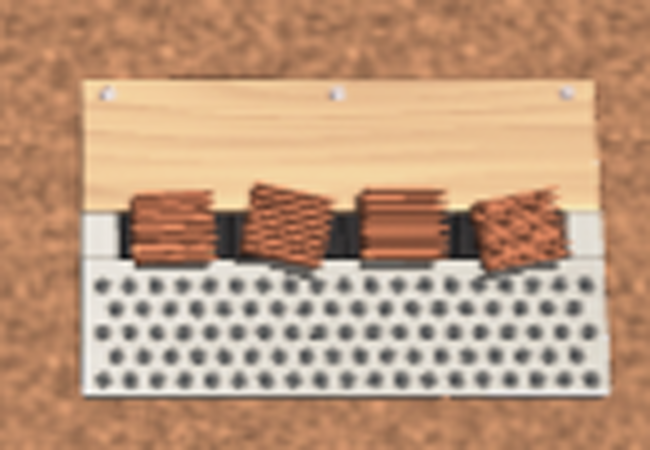

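```bash
cat >> h.py <<'E'
from scipy.spatial.transform import Rotation as Ro
def sinks(s,W,lo=.03,box=None):
    hsv=cv2.cvtColor(s["img"],cv2.COLOR_RGB2HSV)
    z=W[...,2]; m=(z>lo)&(z<.056)&(hsv[...,0]<14)&(hsv[...,1]>90)
    if box is not None:
        m&=(W[...,0]>box[0])&(W[...,0]<box[1])&(W[...,1]>box[2])&(W[...,1]<box[3])
    m=cv2.morphologyEx(m.astype(np.uint8),cv2.MORPH_CLOSE,np.ones((3,3)))
    n,l,st,c=cv2.connectedComponentsWithStats(m); out=[]
    for i in range(1,n):
        if st[i,4]<60: continue
        Q=W[(l==i)&(z>lo)&(z<.056)]; out.append((rect(Q),len(Q),np.nanmedian(Q[:,2]).round(4)))
    return out
def rel(*wps):
    """wps: (x,y,z,yaw) world; prints tool-frame shift and rotvec from now"""
    o=telemetry.get_obs(); R0=Ro.from_euler("xyz",o["orientation"],degrees=True)
    print("at",o["tool_pos"].round(4) if hasattr(o["tool_pos"],"round") else o["tool_pos"],np.round(o["orientation"],1),"F",np.round(o["force"],1),"op",round(o["opening"],4),"t",o["clock"])
    for x,y,z,yaw in wps:
        d=R0.inv().apply(np.array([x,y,z])-o["tool_pos"]); r=(R0.inv()*Ro.from_euler("xyz",[180,0,yaw],degrees=True)).as_rotvec(degrees=True)
        print((x,y,z,yaw),"->",d.round(4),r.round(1))
E
python3 - <<'E'
from h import *
s=snapshot("top");W=world(s)
for lo in (.03,.036):
    for r in sinks(s,W,lo,(.38,.56,-.36,-.05)): print(lo,r)
rel((.47,-.11,.15,-90))
E
```

```text
0.03 ((array([ 468.5, -176.1]), array([41.8, 35.9]), 77.4), 177, np.float64(0.0426))
0.03 ((array([ 465.8, -299.6]), array([35.9, 41.6]), 10.9), 140, np.float64(0.0446))
0.03 ((array([ 467.9, -116. ]), array([36.2, 41.5]), 1.4), 164, np.float64(0.0434))
0.03 ((array([ 468.3, -238. ]), array([42.6, 35.3]), 89.4), 164, np.float64(0.043))
0.036 ((array([ 468.6, -176.2]), array([41.8, 35.7]), 77.3), 139, np.float64(0.0441))
0.036 ((array([ 465.9, -300. ]), array([35.9, 40.8]), 10.8), 100, np.float64(0.0458))
0.036 ((array([ 468.1, -115.8]), array([36.1, 41.6]), 2.3), 123, np.float64(0.0453))
0.036 ((array([ 468.1, -238.1]), array([42.1, 35.1]), 89.7), 136, np.float64(0.044))
at [0.2351 0.6327 0.1874] [-180.    -0.   -20.4] F [ 0.5  0.7 -0.8] op 0.0877 t 0.65
(0.47, -0.11, 0.15, -90) -> [0.4789 0.6143 0.0374] [-0.   0.  69.6]
```

Run:
```python
from h import *
rel((.45,.27,.187,-60),(.468,-.116,.1,-88.5))
```

```text
at [0.2351 0.6327 0.1874] [-180.    -0.   -20.4] F [ 0.5  0.7 -0.8] op 0.0877 t 0.65
(0.45, 0.27, 0.187, -60) -> [0.3277 0.2651 0.0004] [-0.  -0.  39.6]
(0.468, -0.116, 0.1, -88.5) -> [0.4791 0.6207 0.0874] [-0.   0.  68.1]
```

Request:
{"method": "jog_arm", "body": {"targets": "0.041 0.033 0 0 0 5 1; 0.082 0.066 0 0 0 10 1; 0.123 0.1 0 0 0 15 1; 0.164 0.133 0 0 0 20 1; 0.205 0.166 0 0 0 25 1; 0.246 0.2 0 0 0 30 1; 0.287 0.233 0 0 0 35 1; 0.328 0.265 0 0 0 40 1"}}

```text
clock: 1.65
tool_pos: [0.451, 0.2686, 0.1878]
orientation: [-179.9, 0.0, -60.5]
force: [1.0, 0.5, -0.3]
opening: 0.0876
```

Run:
```python
from h import *
rel((.468,-.116,.1,-88.5))
```

```text
at [0.451  0.2686 0.1878] [-179.9    0.   -60.5] F [ 1.   0.5 -0.3] op 0.0876 t 1.65
(0.468, -0.116, 0.1, -88.5) -> [0.3432 0.1744 0.0875] [-0.  0. 28.]
```

Request:
{"method": "jog_arm", "body": {"targets": "0.049 0.025 0 0 0 4 1; 0.098 0.05 0.0 0 0 8 1; 0.147 0.075 0.01 0 0 12 1; 0.196 0.1 0.025 0 0 16 1; 0.245 0.125 0.04 0 0 20 1; 0.294 0.149 0.056 0 0 24 1; 0.343 0.174 0.072 0 0 28 1; 0.343 0.174 0.0875 0 0 28 1"}}

```text
clock: 2.65
tool_pos: [0.4679, -0.1188, 0.0995]
orientation: [-180.0, 0.0, -88.9]
force: [0.9, 0.9, 0.1]
opening: 0.0879
```

Run:
```python
from h import *
s=snapshot("wrist");save(s,"w1")
rel((.468,-.116,.024,-88.5),(.468,-.116,.075,-88.5))
W=world(s)
for lo in (.03,.036):
    for r in sinks(s,W,lo,(.38,.56,-.36,-.05)): print(lo,r)
print(ray(s,(0,0),0)) if 0 else None
```

```text
at [ 0.4666 -0.1175  0.0976] [ 1.799e+02  1.000e-01 -8.880e+01] F [-0.8 -0.1 -2.3] op 0.0876 t 2.7
(0.468, -0.116, 0.024, -88.5) -> [-0.0014 -0.0016  0.0736] [ 0.1  0.1 -0.3]
(0.468, -0.116, 0.075, -88.5) -> [-0.0015 -0.0014  0.0226] [ 0.1  0.1 -0.3]
0.03 ((array([ 481.3, -236.4]), array([16.3, 42.2]), 0.1), 737, np.float64(0.0459))
0.03 ((array([ 461.6, -236.2]), array([42.3, 16.4]), 89.5), 640, np.float64(0.046))
0.03 ((array([ 480.7, -176.7]), array([41.7, 16.3]), 77.4), 478, np.float64(0.0464))
0.03 ((array([ 461.6, -172.2]), array([42. , 16.3]), 77.4), 592, np.float64(0.0462))
0.03 ((array([ 470.7, -114.3]), array([35.9, 42.9]), 0.9), 954, np.float64(0.0463))
0.036 ((array([ 488.6, -236.3]), array([41.6,  1.6]), 89.6), 181, np.float64(0.0459))
0.036 ((array([ 483.8, -236.4]), array([41.8,  1.7]), 89.5), 157, np.float64(0.0461))
0.036 ((array([ 478.5, -236.3]), array([ 1.6, 41.8]), 0.4), 153, np.float64(0.0462))
0.036 ((array([ 473.9, -236.4]), array([ 1.6, 42.1]), 0.3), 129, np.float64(0.0464))
0.036 ((array([ 469.1, -236. ]), array([41.6,  1.6]), 89.5), 127, np.float64(0.0462))
[... 833 characters left out ...]
 134, np.float64(0.0463))
0.036 ((array([ 454.5, -170.6]), array([41.9,  1.7]), 77.4), 149, np.float64(0.0461))
0.036 ((array([ 485.2, -113.9]), array([ 6.6, 42.4]), 1.3), 249, np.float64(0.0462))
0.036 ((array([ 477.7, -114.6]), array([ 1.2, 41.5]), 0.9), 92, np.float64(0.0465))
0.036 ((array([ 473.1, -114.2]), array([ 1.5, 41.9]), 2.1), 90, np.float64(0.0466))
0.036 ((array([ 467.9, -114.4]), array([ 0.9, 42.7]), 1.2), 93, np.float64(0.0468))
0.036 ((array([ 463.4, -114.4]), array([ 1. , 42.7]), 1.3), 96, np.float64(0.0466))
0.036 ((array([ 458.1, -114.7]), array([ 1.6, 42.5]), 0.8), 95, np.float64(0.0466))
0.036 ((array([ 453.4, -114.4]), array([ 1.6, 42.6]), 1.2), 97, np.float64(0.0465))
```

View pics/w1.png

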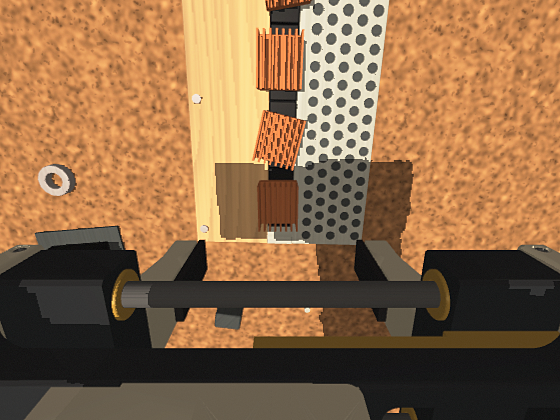

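Request:
{"method": "jog_arm", "body": {"targets": "-0.002 -0.003 0.03 0 0 0 1; -0.002 -0.003 0.055 0 0 0 1; -0.002 -0.003 0.074 0 0 0 1; -0.002 -0.003 0.074 0 0 0 1; -0.002 -0.003 0.074 0 0 0 -0.2; -0.002 -0.003 0.074 0 0 0 -1; -0.002 -0.003 0.074 0 0 0 -1; -0.002 -0.003 0.074 0 0 0 -1"}}

```text
clock: 3.7
tool_pos: [0.4696, -0.1154, 0.024]
orientation: [179.9, 0.1, -88.8]
force: [-0.4, -0.4, 0.5]
opening: 0.0531
```

Run:
```python
from h import *
rel((.48,.21,.13,4))
print(telemetry.get_obs()["joint_pos"])
c,si=np.cos(np.radians(4)),np.sin(np.radians(4))
for ux in(-28,28):
    for uy in (-42,42): print(ux,uy,.4835+(ux*c-uy*si)/1e3,.2145+(ux*si+uy*c)/1e3)
```

```text
at [ 0.4696 -0.1154  0.024 ] [ 1.799e+02  1.000e-01 -8.880e+01] F [-0.4 -0.4  0.5] op 0.0531 t 3.7
(0.48, 0.21, 0.13, 4) -> [-0.3252 -0.017  -0.1057] [  0.    0.1 -92.8]
[  9.49469178  12.87041348 -35.00443269  -0.10312284 -42.20212781
  -8.22029031]
-28 -42 0.4584979784899782 0.17064912862425188
-28 42 0.45263843469547166 0.2544445088460771
28 -42 0.5143615653045284 0.17455549115392288
28 42 0.5085020215100218 0.25835087137574814
```

Request:
{"method": "jog_arm", "body": {"targets": "0 0 0 0 0 0 -1; 0 0 0 0 0 0 -1; 0 0 0 0 0 0 -1; 0 0 -0.02 0 0 0 -1; 0 0 -0.05 0 0 0 -1; 0 0 -0.08 0 0 0 -1; -0.04 0 -0.09 0 0 -8 -1; -0.08 0 -0.09 0 0 -16 -1"}}

```text
clock: 4.7
tool_pos: [0.4687, -0.0347, 0.1151]
orientation: [-179.9, 0.1, -72.6]
force: [1.1, 0.5, -0.0]
opening: 0.0003
```

Run:
```python
from h import *
s=snapshot("wrist");save(s,"w2")
rel((.5145,.1745,.10,4))
```

```text
at [ 0.4687 -0.0318  0.1148] [-1.799e+02  1.000e-01 -7.220e+01] F [ 1.1  4.4 -0.1] op 0.0008 t 4.75
(0.5145, 0.1745, 0.1, 4) -> [-0.1823 -0.1068  0.0153] [ -0.1   0.  -76.2]
```

View pics/w2.png

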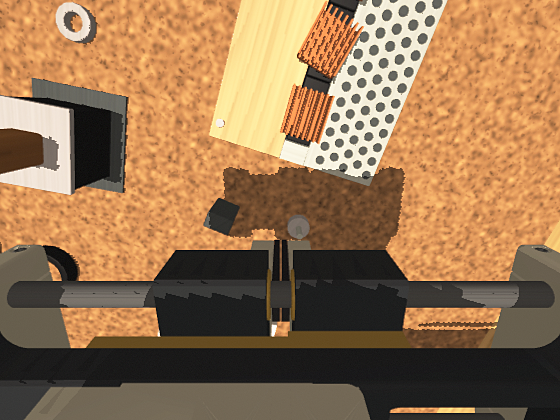

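Run:
```python
from h import *
s=snapshot("top");save(s,"t3",(260,190,430,310),4);W=world(s)
for r in sinks(s,W,.03,(.38,.56,-.36,-.05)): print(r)
s=snapshot("scene");save(s,"s3",(100,140,380,300),2.5)
```

```text
((array([ 468.2, -175.9]), array([41.1, 35.6]), 77.4), 174, np.float64(0.0432))
((array([ 465.7, -299.6]), array([35.7, 41.5]), 10.3), 138, np.float64(0.0444))
((array([ 467.5, -116.3]), array([35.3, 41.8]), 1.5), 137, np.float64(0.0437))
((array([ 468.2, -237.7]), array([34.9, 42.4]), 0.1), 169, np.float64(0.0425))
```

View pics/t3.png

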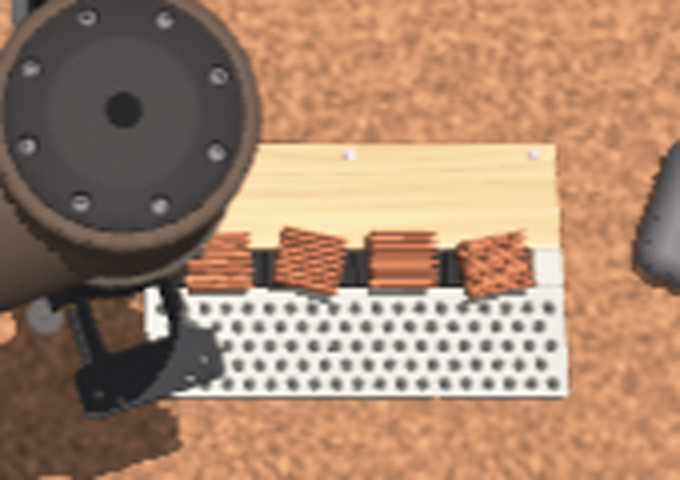

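View pics/s3.png

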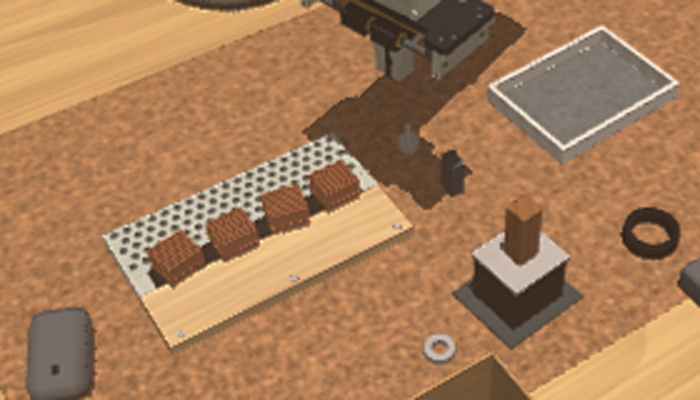

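Run:
```python
from h import *
rel((.469,-.1155,.1,-88.5))
```

```text
at [ 0.4682 -0.0342  0.1143] [ 1.80e+02  1.00e-01 -7.26e+01] F [ 0.5 -0.2  0.8] op 0.0004 t 4.85
(0.469, -0.1155, 0.1, -88.5) -> [0.0779 0.0235 0.0142] [ 0.   0.1 15.9]
```

Request:
{"method": "jog_arm", "body": {"targets": "0 0 0 0 0 5 1; 0.03 0.01 0 0 0 10 1; 0.06 0.018 0 0 0 16 1; 0.078 0.0235 0 0 0 16 1; 0.078 0.0235 0 0 0 16 1; 0.078 0.0235 0 0 0 16 1; 0.078 0.0235 0.01 0 0 16 1; 0.078 0.0235 0.014 0 0 16 1"}}

```text
clock: 5.85
tool_pos: [0.4685, -0.1152, 0.0992]
orientation: [179.9, 0.1, -88.6]
force: [0.7, 0.0, 0.9]
opening: 0.0746
```

Run:
```python
from h import *
rel((.469,-.1155,.024,-88.5))
```

```text
at [ 0.4685 -0.1152  0.0992] [ 1.799e+02  1.000e-01 -8.860e+01] F [0.7 0.  0.9] op 0.0746 t 5.85
(0.469, -0.1155, 0.024, -88.5) -> [ 0.0004 -0.0007  0.0752] [ 0.1  0.1 -0.1]
```

Request:
{"method": "jog_arm", "body": {"targets": "0 0 0.04 0 0 0 0.7; 0 0 0.07 0 0 0 0.5; 0 0 0.076 0 0 0 -1; 0 0 0.076 0 0 0 -1; 0 0 0.076 0 0 0 -1; 0 0 0.076 0 0 0 -1; 0 0 0.076 0 0 0 -1; 0 0 0.076 0 0 0 -1"}}

```text
clock: 6.85
tool_pos: [0.4685, -0.1151, 0.0236]
orientation: [179.9, 0.1, -88.6]
force: [-0.5, 0.5, -0.3]
opening: 0.0112
```

Run:
```python
from h import *
rel((.469,-.1155,.024,-88.5))
s=snapshot("wrist");save(s,"w4")
rel((.469,-.1155,.024,-88.5))
```

```text
at [ 0.4685 -0.1151  0.0236] [ 1.799e+02  1.000e-01 -8.860e+01] F [-0.5  0.5 -0.3] op 0.0112 t 6.85
(0.469, -0.1155, 0.024, -88.5) -> [ 0.0005 -0.0005 -0.0004] [ 0.1  0.1 -0.1]
at [ 0.4684 -0.1151  0.0235] [ 1.799e+02  1.000e-01 -8.860e+01] F [ 0.6  0.5 -0.4] op 0.007 t 6.9
(0.469, -0.1155, 0.024, -88.5) -> [ 0.0004 -0.0006 -0.0005] [ 0.1  0.1 -0.1]
```

View pics/w4.png

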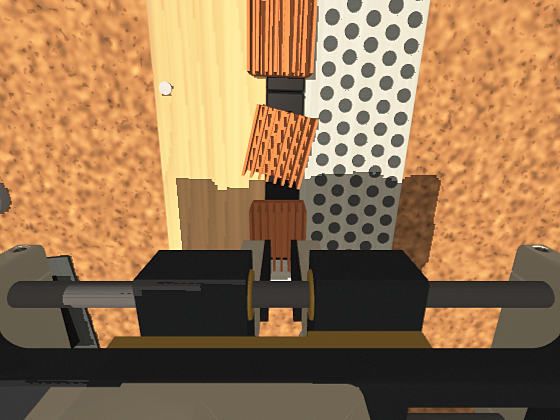

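Run:
```python
from h import *
s=snapshot("wrist");W=world(s)
o=telemetry.get_obs();print(o["tool_pos"],o["opening"])
print("tcp px",proj(s,o["tool_pos"]))
print("cam", -s["R"].T@s["t"])
for v in range(236,306,6):
    print(v,[W[v,u].round(3).tolist() for u in (250,258,278,300)])
s=snapshot("scene");save(s,"s5",(100,140,240,260),4.5)
s=snapshot("top");save(s,"t5",(260,190,430,310),4);
W=world(s); P=W[(W[...,2]>.06)&(W[...,0]>.3)&(W[...,0]<.8)&(abs(W[...,1]+.11)<.15)]
print(P[:,:].min(0),P.max(0))
```

```text
[ 0.46836277 -0.11509544  0.02337367] 0.003918931581317942
tcp px [280.69908182 227.42031036]
cam [ 0.47091197 -0.196913    0.22089099]
236 [[0.488, -0.118, 0.046], [0.483, -0.118, 0.046], [0.47, -0.111, 0.03], [0.455, -0.111, 0.028]]
242 [[0.486, -0.125, 0.07], [0.481, -0.125, 0.069], [0.47, -0.106, 0.029], [0.458, -0.126, 0.07]]
248 [[0.485, -0.125, 0.076], [0.481, -0.126, 0.078], [0.47, -0.101, 0.029], [0.458, -0.126, 0.077]]
254 [[0.479, -0.153, 0.137], [0.477, -0.15, 0.132], [0.47, -0.097, 0.029], [0.459, -0.126, 0.084]]
260 [[0.479, -0.153, 0.142], [0.477, -0.149, 0.134], [0.47, -0.085, 0.017], [0.459, -0.122, 0.084]]
266 [[0.479, -0.152, 0.143], [0.477, -0.147, 0.134], [0.47, -0.08, 0.016], [0.46, -0.126, 0.097]]
272 [[0.478, -0.153, 0.148], [0.476, -0.149, 0.142], [0.469, -0.075, 0.017], [0.46, -0.126, 0.102]]
278 [[0.478, -0.153, 0.151], [0.476, -0.149, 0.145], [0.469, -0.07, 0.017], [0.46, -0.126, 0.107]]
284 [[0.478, -0.152, 0.152], [0.476, -0.148, 0.145], [0.47, -0.146, 0.142], [0.464, -0.147, 0.143]]
290 [[0.478, -0.15, 0.152], [0.476, -0.147, 0.147], [0.47, -0.145, 0.144], [0.464, -0.145, 0.144]]
296 [[0.478, -0.149, 0.153], [0.476, -0.145, 0.148], [0.47, -0.144, 0.146], [0.464, -0.144, 0.145]]
302 [[0.478, -0.147, 0.152], [0.476, -0.143, 0.148], [0.47, -0.142, 0.146], [0.464, -0.142, 0.146]]
[ 0.3000019  -0.25961182  0.06038945] [0.79977323 0.03997656 0.6765421 ]
```

View pics/s5.png

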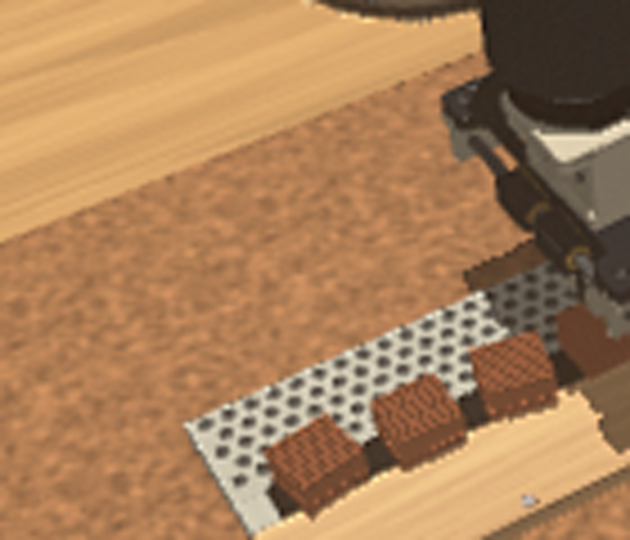

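View pics/t5.png

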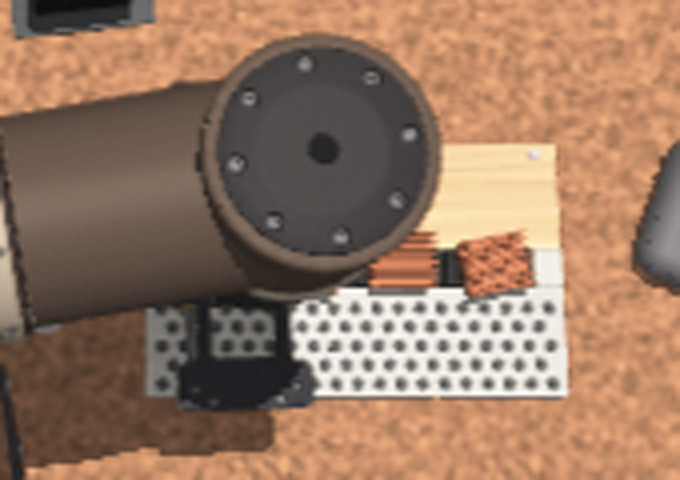

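Run:
```python
from h import *
s=snapshot("scene");
for z in (.1148,.13,.145,.16): 
    p=proj(s,(.4687,-.0318,z)); print(z,p,(p-[100,140])*2.5)
o=telemetry.get_obs(); print(o["clock"],o["joint_pos"])
rel((.4685,-.1151,.12,-88.6))
```

```text
0.1148 [258.44215211 179.55609546] [396.10538027  98.89023865]
0.13 [258.29259005 175.2992146 ] [395.73147511  88.24803649]
0.145 [258.1423435  171.02285181] [395.35585876  77.55712953]
0.16 [257.98939061 166.66946021] [394.97347654  66.67365052]
7.1 [  9.53995127  12.84296869 -35.16507975  -0.14070388 -42.10218116
  -8.05170798]
at [ 0.4683 -0.1151  0.0232] [ 1.799e+02  1.000e-01 -8.860e+01] F [-0.3  0.3 -0.6] op 0.0003 t 7.1
(0.4685, -0.1151, 0.12, -88.6) -> [-0.0001 -0.     -0.0968] [ 0.1  0.1 -0. ]
```

Request:
{"method": "jog_arm", "body": {"targets": "0 0 -0.03 0 0 0 -1; 0 0 -0.06 0 0 0 -1; 0 0 -0.08 0 0 0 -1; 0 0 -0.097 0 0 0 -1; 0 0 -0.097 0 0 0 -1; 0 0 -0.097 0 0 0 -1; 0 0 -0.097 0 0 0 -1; 0 0 -0.097 0 0 0 -1"}}

```text
clock: 8.1
tool_pos: [0.4681, -0.1153, 0.1196]
orientation: [179.8, 0.1, -88.6]
force: [-0.0, -0.6, 1.1]
opening: 0.0004
```

Run:
```python
from h import *
s=snapshot("scene");W=world(s);save(s,"s6",(160,120,300,230),5)
o=telemetry.get_obs();print(o["tool_pos"],o["opening"])
p=proj(s,o["tool_pos"]);print(p,(p-[160,120])*5)
u=int(round(p[0]))
for v in range(int(p[1])-25,int(p[1])+8,2): print(v,[W[v,x].round(3).tolist() for x in (u-4,u,u+4)])
s=snapshot("wrist");W=world(s);save(s,"w6")
p=proj(s,o["tool_pos"]);print(p)
for v in range(214,270,5): print(v,[W[v,x].round(3).tolist() for x in (270,276,290)])
```

```text
[ 0.46821261 -0.11524294  0.11970509] 0.0007196704593501956
[230.74864116 190.43124898] [353.74320579 352.15624491]
165 [[0.507, -0.138, 0.245], [0.533, -0.14, 0.266], [0.542, -0.135, 0.269]]
167 [[0.51, -0.14, 0.243], [0.54, -0.144, 0.267], [0.545, -0.137, 0.267]]
169 [[0.516, -0.143, 0.242], [0.547, -0.148, 0.268], [0.552, -0.141, 0.269]]
171 [[0.521, -0.146, 0.242], [0.552, -0.152, 0.268], [0.558, -0.145, 0.269]]
173 [[0.481, -0.127, 0.195], [0.557, -0.154, 0.267], [0.563, -0.148, 0.268]]
175 [[0.479, -0.126, 0.187], [0.553, -0.153, 0.257], [0.563, -0.148, 0.262]]
177 [[0.478, -0.127, 0.18], [0.552, -0.153, 0.251], [0.565, -0.15, 0.259]]
179 [[0.473, -0.125, 0.168], [0.484, -0.119, 0.174], [0.564, -0.15, 0.252]]
181 [[0.471, -0.125, 0.16], [0.482, -0.119, 0.166], [0.558, -0.147, 0.24]]
183 [[0.328, -0.056, 0.004], [0.34, -0.049, 0.01], [0.559, -0.148, 0.235]]
185 [[0.335, -0.06, 0.004], [0.342, -0.05, 0.004], [0.558, -0.148, 0.228]]
187 [[0.34, -0.063, 0.001], [0.35, -0.055, 0.005], [0.352, -0.043, -0.0]]
189 [[0.348, -0.068, 0.002], [0.354, -0.057, 0.001], [0.364, -0.05, 0.005]]

[... 547 characters left out ...]
0.077, 0.016]]
229 [[0.478, -0.07, 0.016], [0.472, -0.07, 0.014], [0.457, -0.071, 0.017]]
234 [[0.479, -0.058, 0.001], [0.472, -0.058, 0.002], [0.456, -0.059, 0.002]]
239 [[0.479, -0.052, 0.002], [0.472, -0.051, 0.001], [0.455, -0.051, 0.0]]
244 [[0.475, -0.126, 0.169], [0.471, -0.124, 0.165], [0.464, -0.126, 0.169]]
249 [[0.474, -0.126, 0.175], [0.471, -0.124, 0.171], [0.464, -0.125, 0.174]]
254 [[0.474, -0.125, 0.178], [0.471, -0.124, 0.177], [0.464, -0.125, 0.179]]
259 [[0.474, -0.122, 0.18], [0.471, -0.124, 0.182], [0.464, -0.122, 0.178]]
264 [[0.474, -0.125, 0.19], [0.471, -0.124, 0.188], [0.464, -0.126, 0.19]]
269 [[0.474, -0.126, 0.196], [0.471, -0.124, 0.193], [0.464, -0.126, 0.195]]
```

View pics/s6.png

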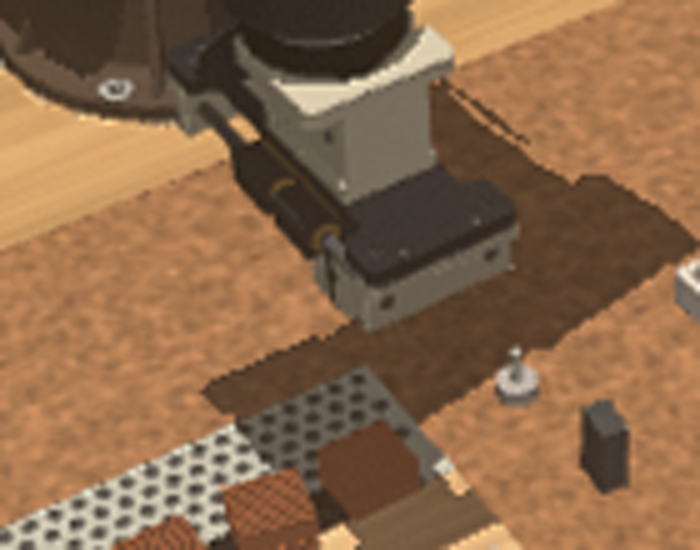

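View pics/w6.png

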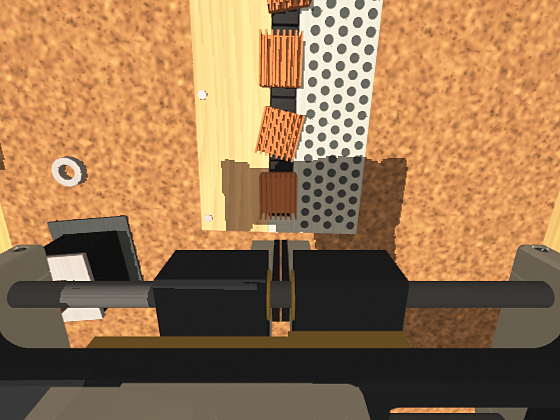

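Request:
{"method": "jog_arm", "body": {"targets": "0 0 0 0 0 0 1; 0 0 0.02 0 0 0 1; 0 0 0.05 0 0 0 1; 0 0 0.07 0 0 0 1; 0 0 0.07 0 0 0 1; 0 0 0.07 0 0 0 1; 0 0 0.07 0 0 0 1; 0 0 0.085 0 0 0 1"}}

```text
clock: 9.2
tool_pos: [0.4698, -0.115, 0.0364]
orientation: [-179.9, 0.1, -88.6]
force: [-0.9, -0.1, -0.5]
opening: 0.0747
```

Run:
```python
from h import *
rel((.469,-.115,-.012,-88.5))
s=snapshot("wrist");W=world(s);save(s,"w7")
W=world(s)
for v in range(225,275,4): print(v,[W[v,x].round(3).tolist() for x in (195,203,364,372)])
```

```text
at [ 0.4698 -0.115   0.0364] [-1.799e+02  1.000e-01 -8.860e+01] F [-0.9 -0.1 -0.5] op 0.0747 t 9.2
(0.469, -0.115, -0.012, -88.5) -> [0.0001 0.0008 0.0484] [-0.1  0.1 -0.1]
225 [[0.537, -0.107, 0.017], [0.531, -0.107, 0.016], [0.404, -0.11, 0.016], [0.398, -0.111, 0.016]]
229 [[0.537, -0.104, 0.018], [0.531, -0.104, 0.016], [0.403, -0.107, 0.016], [0.397, -0.107, 0.016]]
233 [[0.537, -0.1, 0.017], [0.531, -0.101, 0.017], [0.403, -0.104, 0.016], [0.397, -0.104, 0.016]]
237 [[0.538, -0.097, 0.016], [0.532, -0.096, 0.015], [0.403, -0.1, 0.016], [0.397, -0.101, 0.017]]
241 [[0.518, -0.124, 0.082], [0.514, -0.124, 0.081], [0.423, -0.126, 0.081], [0.419, -0.127, 0.081]]
245 [[0.517, -0.124, 0.086], [0.512, -0.125, 0.087], [0.425, -0.127, 0.087], [0.421, -0.127, 0.087]]
249 [[0.515, -0.124, 0.091], [0.511, -0.124, 0.091], [0.426, -0.126, 0.091], [0.422, -0.127, 0.092]]
253 [[0.514, -0.124, 0.096], [0.511, -0.123, 0.093], [0.427, -0.126, 0.096], [0.423, -0.126, 0.096]]
257 [[0.514, -0.123, 0.097], [0.51, -0.123, 0.098], [0.427, -0.124, 0.096], [0.424, -0.126, 0.099]]
261 [[0.514, -0.121, 0.098], [0.509, -0.123, 0.102], [0.427, -0.123, 0.097], [0.425, -0.126, 0.104]]
265 [[0.514, -0.119, 0.099], [0.508, -0.123, 0.105], [0.429, -0.125, 0.105], [0.427, -0.127, 0.109]]
269 [[0.511, -0.123, 0.109], [0.508, -0.121, 0.107], [0.431, -0.125, 0.11], [0.427, -0.126, 0.111]]
273 [[0.509, -0.123, 0.114], [0.508, -0.119, 0.107], [0.432, -0.125, 0.113], [0.429, -0.126, 0.115]]
```

View pics/w7.png

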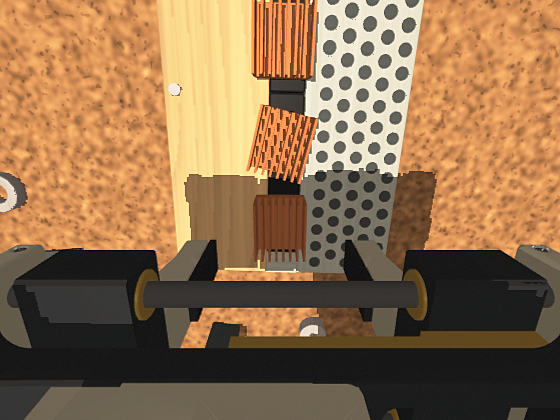

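Request:
{"method": "jog_arm", "body": {"targets": "0 0 0.02 0 0 0 1; 0 0 0.035 0 0 0 0.6; 0 0 0.045 0 0 0 0.3; 0 0 0.05 0 0 0 -1; 0 0 0.05 0 0 0 -1; 0 0 0.05 0 0 0 -1; 0 0 0.05 0 0 0 -1; 0 0 0.05 0 0 0 -1"}}

```text
clock: 10.25
tool_pos: [0.4682, -0.1149, -0.0155]
orientation: [179.9, 0.1, -88.6]
force: [0.2, 0.9, 3.8]
opening: 0.036
```

Request:
{"method": "jog_arm", "body": {"targets": "0 0 0 0 0 0 -1; 0 0 0 0 0 0 -1; 0 0 0 0 0 0 -1; 0 0 0 0 0 0 -1; 0 0 -0.005 0 0 0 -1; 0 0 -0.01 0 0 0 -1; 0 0 -0.02 0 0 0 -1; 0 0 -0.03 0 0 0 -1"}}

```text
clock: 11.25
tool_pos: [0.4685, -0.1149, 0.0154]
orientation: [179.9, 0.1, -88.6]
force: [0.6, 0.7, -1.2]
opening: 0.0359
```

Run:
```python
from h import *
s=snapshot("wrist");save(s,"w8")
rel((.5145,.1745,.08,4))
W=world(s)
for v in range(215,275,4): print(v,[W[v,x].round(3).tolist() for x in (250,255,260,278)])
```

```text
at [ 0.4693 -0.1149  0.0166] [-1.80e+02  1.00e-01 -8.86e+01] F [0.2 0.3 0.6] op 0.0353 t 11.3
(0.5145, 0.1745, 0.08, 4) -> [-0.2883 -0.0522 -0.0629] [ -0.1   0.  -92.6]
215 [[0.49, -0.124, 0.017], [0.487, -0.124, 0.015], [0.483, -0.124, 0.015], [0.471, -0.126, 0.02]]
219 [[0.49, -0.121, 0.016], [0.487, -0.121, 0.016], [0.483, -0.121, 0.015], [0.471, -0.123, 0.02]]
223 [[0.486, -0.135, 0.058], [0.483, -0.135, 0.058], [0.481, -0.135, 0.058], [0.471, -0.136, 0.059]]
227 [[0.486, -0.135, 0.064], [0.483, -0.133, 0.059], [0.48, -0.133, 0.06], [0.47, -0.134, 0.06]]
231 [[0.485, -0.134, 0.066], [0.483, -0.131, 0.06], [0.48, -0.131, 0.061], [0.47, -0.131, 0.059]]
235 [[0.485, -0.131, 0.067], [0.482, -0.135, 0.075], [0.48, -0.129, 0.061], [0.47, -0.129, 0.06]]
239 [[0.485, -0.13, 0.068], [0.482, -0.135, 0.078], [0.48, -0.127, 0.061], [0.47, -0.126, 0.059]]
243 [[0.485, -0.127, 0.068], [0.482, -0.132, 0.077], [0.48, -0.124, 0.062], [0.47, -0.124, 0.059]]
247 [[0.485, -0.126, 0.069], [0.482, -0.13, 0.079], [0.48, -0.122, 0.062], [0.47, -0.121, 0.059]]
251 [[0.485, -0.123, 0.069], [0.482, -0.128, 0.078], [0.48, -0.12, 0.062], [0.47, -0.119, 0.061]]
255 [[0.485, -0.121, 0.069], [0.482, -0.126, 0.078], [0.48, -0.118, 0.064], [0.47, -0.116, 0.06]]
259 [[0.485, -0.119, 0.071], [nan, nan, nan], [0.48, -0.116, 0.064], [0.47, -0.113, 0.059]]
263 [[0.485, -0.117, 0.071], [0.483, -0.111, 0.06], [0.48, -0.114, 0.065], [0.47, -0.111, 0.059]]
267 [[0.485, -0.115, 0.072], [0.483, -0.108, 0.06], [0.48, -0.112, 0.067], [0.47, -0.108, 0.06]]
271 [[0.485, -0.113, 0.072], [0.483, -0.106, 0.06], [0.48, -0.111, 0.069], [0.47, -0.106, 0.059]]
```

View pics/w8.png

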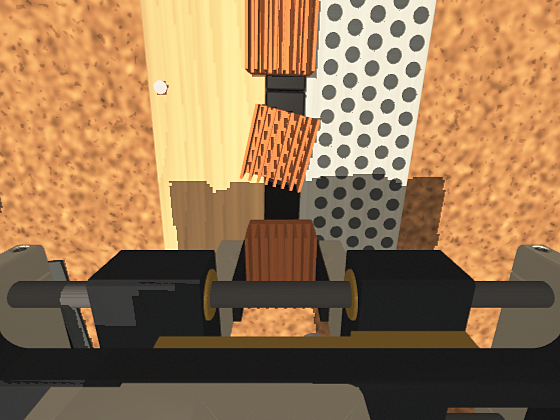

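Run:
```python
from h import *
s=snapshot("wrist");W=world(s)
print("cam", -s["R"].T@s["t"])
rel((.5145,.1745,.08,4))
for v in range(215,300,4): print(v,[W[v,x].round(3).tolist() for x in (228,236,240,244,326,332)])
s=snapshot("scene");W=world(s);save(s,"s8",(160,120,300,230),5)
```

```text
cam [ 0.47139578 -0.19679685  0.2140423 ]
at [ 0.4694 -0.1148  0.016 ] [-1.799e+02  1.000e-01 -8.860e+01] F [-0.2  0.2 -0.6] op 0.036 t 11.35
(0.5145, 0.1745, 0.08, 4) -> [-0.2883 -0.0521 -0.0634] [ -0.1   0.  -92.6]
215 [[0.507, -0.123, 0.016], [0.501, -0.123, 0.016], [0.498, -0.123, 0.016], [0.495, -0.124, 0.017], [0.437, -0.125, 0.016], [0.433, -0.125, 0.016]]
219 [[0.507, -0.12, 0.016], [0.501, -0.121, 0.017], [0.499, -0.12, 0.016], [0.496, -0.12, 0.016], [0.437, -0.122, 0.017], [0.433, -0.122, 0.015]]
223 [[0.507, -0.117, 0.016], [0.501, -0.117, 0.016], [0.498, -0.118, 0.017], [0.496, -0.118, 0.017], [0.437, -0.119, 0.016], [0.433, -0.119, 0.016]]
227 [[0.507, -0.115, 0.018], [0.501, -0.115, 0.017], [0.499, -0.114, 0.016], [0.496, -0.114, 0.016], [0.437, -0.116, 0.017], [0.433, -0.116, 0.017]]
231 [[0.507, -0.111, 0.017], [0.501, -0.111, 0.016], [0.499, -0.111, 0.016], [0.496, -0.111, 0.015], [0.437, -0.113, 0.016], [0.432, -0.113, 0.016]]
235 [[0.507, -0.108, 0.017], [0.502, -0.108, 0.016], [0.499, -0.108, 0.016], [0.496, -0.108, 0.017], [0.436, -0.11, 0.016], [0.432, -0.11, 0.
[... 1666 characters left out ...]
-0.145, 0.135], [0.482, -0.146, 0.136], [0.481, -0.146, 0.136], [0.456, -0.146, 0.135], [0.455, -0.147, 0.136]]
287 [[0.486, -0.146, 0.138], [0.483, -0.146, 0.138], [0.482, -0.145, 0.137], [0.481, -0.145, 0.137], [0.457, -0.146, 0.137], [0.455, -0.146, 0.137]]
291 [[0.486, -0.144, 0.138], [0.483, -0.144, 0.137], [0.482, -0.144, 0.137], [0.481, -0.145, 0.138], [0.457, -0.146, 0.139], [0.455, -0.146, 0.139]]
295 [[0.486, -0.144, 0.139], [0.483, -0.144, 0.139], [0.482, -0.144, 0.139], [0.481, -0.145, 0.14], [0.457, -0.145, 0.139], [0.455, -0.145, 0.14]]
299 [[0.486, -0.143, 0.14], [0.483, -0.143, 0.14], [0.482, -0.144, 0.14], [0.481, -0.142, 0.139], [0.457, -0.144, 0.14], [0.455, -0.144, 0.14]]
```

View pics/s8.png

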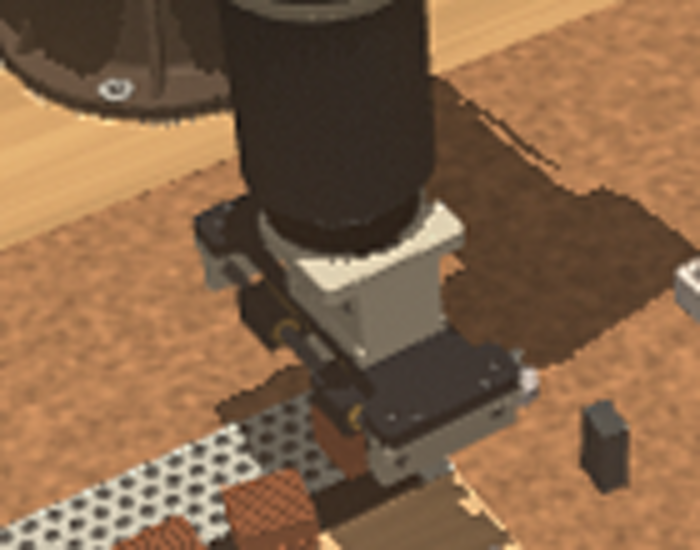

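Run:
```python
from h import *
s=snapshot("scene");W=world(s);save(s,"s9",(205,185,265,225),12)
for v in range(196,220,1): print(v,[W[v,x].round(3).tolist() for x in (224,228,231,235,240,246)])
rel((.5145,.1745,.08,4))
```

```text
196 [[0.5, -0.151, 0.145], [0.507, -0.143, 0.147], [0.511, -0.137, 0.147], [0.535, -0.139, 0.168], [0.537, -0.126, 0.163], [0.547, -0.115, 0.165]]
197 [[0.503, -0.153, 0.146], [0.509, -0.145, 0.147], [0.511, -0.138, 0.144], [0.536, -0.139, 0.166], [0.541, -0.129, 0.165], [0.552, -0.118, 0.167]]
198 [[0.507, -0.154, 0.146], [0.508, -0.144, 0.142], [0.516, -0.14, 0.147], [0.538, -0.14, 0.165], [0.546, -0.131, 0.167], [0.552, -0.118, 0.164]]
199 [[0.505, -0.154, 0.141], [0.514, -0.147, 0.145], [0.518, -0.141, 0.145], [0.538, -0.141, 0.162], [0.547, -0.132, 0.164], [0.555, -0.12, 0.164]]
200 [[0.501, -0.152, 0.134], [0.514, -0.148, 0.142], [0.526, -0.146, 0.151], [0.544, -0.144, 0.165], [0.551, -0.134, 0.166], [0.559, -0.122, 0.165]]
201 [[0.502, -0.153, 0.132], [0.521, -0.151, 0.146], [0.521, -0.144, 0.142], [0.546, -0.145, 0.164], [0.552, -0.135, 0.163], [0.561, -0.124, 0.165]]
202 [[0.501, -0.153, 0.126], [0.521, -0.152, 0.143], [0.523, -0.145, 0.141], [0.548, -0.146, 0.163], [0.555, -0.137, 0.164], [0.564, -0.125, 0.165]]
203 [[0.459, -0.134, 0.076], [0.523, -0.153, 0.142], [0.524, -
[... 1909 characters left out ...]
463, -0.119, 0.021], [0.473, -0.112, 0.026], [0.479, -0.1, 0.023], [0.485, -0.085, 0.019]]
217 [[0.454, -0.136, 0.018], [0.463, -0.129, 0.022], [0.466, -0.121, 0.02], [0.472, -0.112, 0.02], [0.482, -0.102, 0.023], [0.487, -0.086, 0.019]]
218 [[0.46, -0.139, 0.022], [0.466, -0.13, 0.022], [0.469, -0.123, 0.02], [0.478, -0.115, 0.024], [0.483, -0.103, 0.02], [0.49, -0.088, 0.018]]
219 [[0.465, -0.142, 0.025], [0.469, -0.132, 0.021], [0.474, -0.126, 0.022], [0.478, -0.115, 0.02], [0.486, -0.104, 0.02], [0.492, -0.09, 0.017]]
at [ 0.4685 -0.1148  0.0149] [ 1.80e+02  1.00e-01 -8.86e+01] F [ 0.8 -0.1 -1.3] op 0.0359 t 11.45
(0.5145, 0.1745, 0.08, 4) -> [-0.2883 -0.0528 -0.0646] [ -0.1   0.1 -92.6]
```

View pics/s9.png

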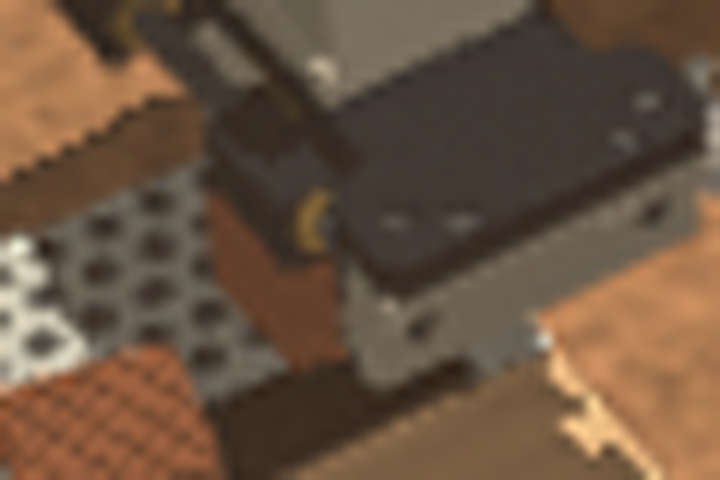

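Request:
{"method": "jog_arm", "body": {"targets": "-0.01 0 -0.03 0 0 -10 -1; -0.04 -0.005 -0.05 0 0 -20 -1; -0.08 -0.012 -0.055 0 0 -30 -1; -0.12 -0.02 -0.055 0 0 -40 -1; -0.165 -0.03 -0.055 0 0 -50 -1; -0.21 -0.038 -0.055 0 0 -60 -1; -0.25 -0.046 -0.055 0 0 -70 -1; -0.29 -0.053 -0.055 0 0 -80 -1"}}

```text
clock: 12.45
tool_pos: [0.5144, 0.1775, 0.07]
orientation: [-179.9, 0.1, -8.3]
force: [0.8, -0.4, -1.0]
opening: 0.0358
```

Run:
```python
from h import *
rel((.514,.174,.03,4),(.514,.174,-.031,4))
```

```text
at [0.5144 0.1775 0.07  ] [-1.799e+02  1.000e-01 -8.300e+00] F [ 0.8 -0.4 -1. ] op 0.0358 t 12.45
(0.514, 0.174, 0.03, 4) -> [0.0002 0.0036 0.0399] [ -0.1   0.1 -12.3]
(0.514, 0.174, -0.031, 4) -> [0.0003 0.0037 0.1009] [ -0.1   0.1 -12.3]
```

Request:
{"method": "jog_arm", "body": {"targets": "0 0.0035 0.02 0 0 -6 -1; 0 0.0035 0.04 0 0 -12 -1; 0 0.0035 0.06 0 0 -12 -1; 0 0.0035 0.075 0 0 -12 -1; 0 0.0035 0.085 0 0 -12 -1; 0 0.0035 0.093 0 0 -12 -1; 0 0.0035 0.098 0 0 -12 -1; 0 0.0035 0.098 0 0 -12 -1"}}

```text
clock: 13.45
tool_pos: [0.5138, 0.1742, -0.0281]
orientation: [-179.9, 0.1, 3.7]
force: [-0.9, -0.1, -0.8]
opening: 0.0359
```

Run:
```python
from h import *
rel((.514,.174,-.031,4))
s=snapshot("wrist");save(s,"w10")
```

```text
at [ 0.5138  0.1742 -0.0281] [-1.799e+02  1.000e-01  3.700e+00] F [-0.9 -0.1 -0.8] op 0.0359 t 13.45
(0.514, 0.174, -0.031, 4) -> [0.0002 0.0002 0.0029] [-0.1  0.1 -0.3]
```

View pics/w10.png

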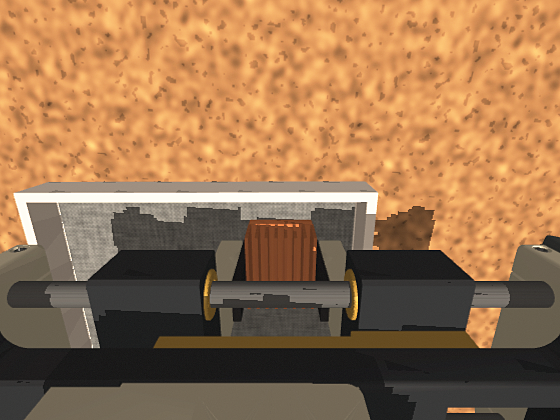

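Request:
{"method": "jog_arm", "body": {"targets": "0 0 0.0015 0 0 0 -1; 0 0 0.003 0 0 0 -1; 0 0 0.003 0 0 0 -1; 0 0 0.003 0 0 0 0; 0 0 0.003 0 0 0 0; 0 0 0.003 0 0 0 0; 0 0 0.003 0 0 0 0; 0 0 0.003 0 0 0 0"}}

```text
clock: 14.5
tool_pos: [0.514, 0.1743, -0.0308]
orientation: [-179.9, 0.1, 3.7]
force: [-0.1, -0.1, -0.3]
opening: 0.0438
```

Request:
{"method": "jog_arm", "body": {"targets": "0 0 -0.01 0 0 0 0; 0 0 -0.03 0 0 0 0; 0 0 -0.06 0 0 0 0; 0 0 -0.09 0 0 0 1; 0 0 -0.11 0 0 0 1; 0 0 -0.11 0 0 0 1; 0 0 -0.11 0 0 0 1; 0 0 -0.11 0 0 0 1"}}

```text
clock: 15.5
tool_pos: [0.5135, 0.1738, 0.0784]
orientation: [-179.9, 0.1, 3.7]
force: [0.1, 0.6, -0.6]
opening: 0.0855
```

Run:
```python
from h import *
s=snapshot("wrist");save(s,"w11");W=world(s)
for r in sinks(s,W,.02,(.38,.6,.1,.35)): print(r)
s=snapshot("top");save(s,"t11",(130,190,430,310),2.6);W=world(s)
for r in sinks(s,W,.03,(.38,.56,-.36,-.05)): print(r)
for r in sinks(s,W,.02,(.38,.6,.1,.35)): print(r)
rel((.4685,-.176,.03,-102.5))
```

```text
((array([514.1, 189.7]), array([41.9,  6.7]), 3.7), 256, np.float64(0.0308))
((array([514.8, 182.2]), array([41.6,  1.1]), 3.6), 96, np.float64(0.0311))
((array([514.9, 177. ]), array([41.7,  0.9]), 3.7), 97, np.float64(0.0305))
((array([515.4, 172.6]), array([41.5,  0.9]), 3.8), 98, np.float64(0.0313))
((array([515.7, 167.4]), array([41.8,  1.1]), 3.9), 97, np.float64(0.031))
((array([515.8, 162.7]), array([42.1,  1.7]), 3.7), 121, np.float64(0.0309))
((array([516.4, 157.8]), array([41.6,  1.6]), 3.6), 127, np.float64(0.0308))
((array([ 468.3, -176. ]), array([41.4, 35.9]), 77.0), 179, np.float64(0.043))
((array([ 465.9, -300.1]), array([35.8, 42.4]), 10.2), 131, np.float64(0.0443))
((array([ 468.4, -237.7]), array([35.6, 42. ]), 0.7), 170, np.float64(0.0425))
((array([496.3, 171.7]), array([11.2, 36. ]), 3.2), 43, np.float64(0.028))
at [0.5137 0.1739 0.0785] [-1.799e+02  1.000e-01  3.700e+00] F [ 1.4 -0.7 -0.3] op 0.0871 t 15.6
(0.4685, -0.176, 0.03, -102.5) -> [-0.0676  0.3462  0.0483] [1.000e-01 1.000e-01 1.062e+02]
```

View pics/w11.png

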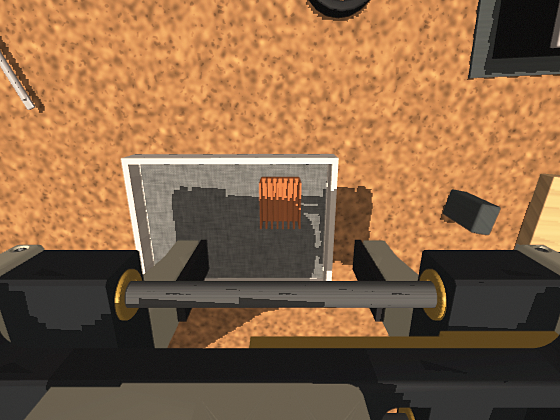

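View pics/t11.png

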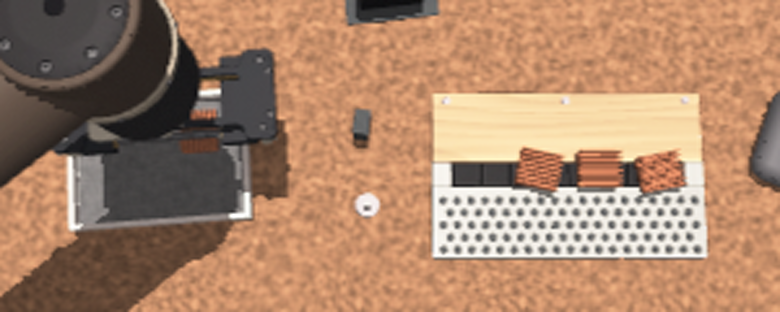

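Request:
{"method": "jog_arm", "body": {"targets": "-0.005 0.03 0 0 0 10 1; -0.015 0.08 0 0 0 20 1; -0.025 0.13 0 0 0 30 1; -0.035 0.18 0 0 0 40 1; -0.045 0.23 0 0 0 50 1; -0.055 0.28 0 0 0 60 1; -0.062 0.32 0 0 0 70 1; -0.0675 0.346 0 0 0 80 1"}}

```text
clock: 16.6
tool_pos: [0.468, -0.1775, 0.0778]
orientation: [179.8, 0.1, -76.7]
force: [0.6, 0.4, -0.6]
opening: 0.0876
```

Run:
```python
from h import *
rel((.469,-.1755,-.014,-102.6))
```

```text
at [ 0.468  -0.1775  0.0778] [ 1.798e+02  1.000e-01 -7.670e+01] F [ 0.6  0.4 -0.6] op 0.0876 t 16.6
(0.469, -0.1755, -0.014, -102.6) -> [-0.0016 -0.0017  0.0918] [ 0.2  0.  25.9]
```

Request:
{"method": "jog_arm", "body": {"targets": "-0.0015 -0.0015 0.01 0 0 10 1; -0.0015 -0.0015 0.03 0 0 20 1; -0.0015 -0.0015 0.055 0 0 26 0.5; -0.0015 -0.0015 0.078 0 0 26 0.4; -0.0015 -0.0015 0.092 0 0 26 0.3; -0.0015 -0.0015 0.092 0 0 26 -1; -0.0015 -0.0015 0.092 0 0 26 -1; -0.0015 -0.0015 0.092 0 0 26 -1"}}

```text
clock: 17.6
tool_pos: [0.4696, -0.1757, -0.0133]
orientation: [179.9, 0.0, -102.7]
force: [-0.2, -0.2, 0.9]
opening: 0.0357
```

Request:
{"method": "jog_arm", "body": {"targets": "0 0 0 0 0 0 -1; 0 0 0 0 0 0 -1; 0 0 0 0 0 0 -1; 0 0 -0.01 0 0 0 -1; 0 0 -0.03 0 0 0 -1; 0 0 -0.06 0 0 0 -1; 0 0 -0.08 0 0 0 -1; 0 0 -0.08 0 0 -10 -1"}}

```text
clock: 18.6
tool_pos: [0.4712, -0.1758, 0.0692]
orientation: [-179.8, 0.0, -92.5]
force: [-0.4, 0.6, -1.3]
opening: 0.0359
```

Run:
```python
from h import *
rel((.5085,.258,.06,4))
s=snapshot("wrist");save(s,"w12")
```

```text
at [ 0.4712 -0.1758  0.0692] [-179.8    0.   -92.5] F [-0.4  0.6 -1.3] op 0.0359 t 18.6
(0.5085, 0.258, 0.06, 4) -> [-0.4351 -0.0184  0.0095] [ -0.1  -0.1 -96.5]
```

View pics/w12.png

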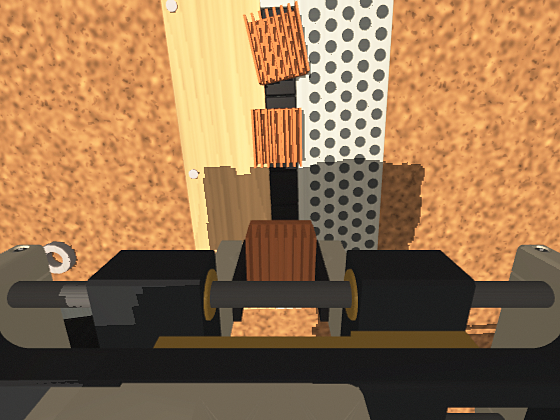

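Request:
{"method": "jog_arm", "body": {"targets": "-0.04 -0.002 0 0 0 -10 -1; -0.095 -0.004 0 0 0 -20 -1; -0.15 -0.006 0 0 0 -30 -1; -0.21 -0.009 0 0 0 -40 -1; -0.27 -0.011 0 0 0 -50 -1; -0.33 -0.014 0 0 0 -60 -1; -0.385 -0.016 0 0 0 -70 -1; -0.43 -0.018 0 0 0 -80 -1"}}

```text
clock: 19.65
tool_pos: [0.5025, 0.2557, 0.069]
orientation: [-179.9, -0.1, -11.7]
force: [1.6, -0.3, 0.4]
opening: 0.0356
```

Run:
```python
from h import *
rel((.5085,.258,-.03,4))
```

```text
at [0.5025 0.2557 0.069 ] [-1.799e+02 -1.000e-01 -1.170e+01] F [ 1.6 -0.3  0.4] op 0.0356 t 19.65
(0.5085, 0.258, -0.03, 4) -> [ 0.0053 -0.0034  0.099 ] [ -0.   -0.1 -15.7]
```

Request:
{"method": "jog_arm", "body": {"targets": "0.005 -0.0035 0.01 0 0 -8 -1; 0.005 -0.0035 0.04 0 0 -15.7 -1; 0.005 -0.0035 0.065 0 0 -15.7 -1; 0.005 -0.0035 0.085 0 0 -15.7 -1; 0.005 -0.0035 0.095 0 0 -15.7 -1; 0.005 -0.0035 0.1 0 0 -15.7 -1; 0.005 -0.0035 0.1 0 0 -15.7 -1; 0.005 -0.0035 0.1 0 0 -15.7 0"}}

```text
clock: 20.65
tool_pos: [0.5089, 0.2586, -0.0297]
orientation: [-179.9, -0.2, 4.0]
force: [-0.2, -0.0, 0.2]
opening: 0.0409
```

Request:
{"method": "jog_arm", "body": {"targets": "0 0 0 0 0 0 0; 0 0 0 0 0 0 0; 0 0 -0.01 0 0 0 0; 0 0 -0.03 0 0 0 0; 0 0 -0.06 0 0 0 0.2; 0 0 -0.09 0 0 0 1; 0 0 -0.11 0 0 0 1; 0 0 -0.11 0 0 0 1"}}

```text
clock: 21.65
tool_pos: [0.5096, 0.2593, 0.0827]
orientation: [-179.8, -0.4, 4.0]
force: [-0.0, -0.0, 0.3]
opening: 0.0773
```

Run:
```python
from h import *
s=snapshot("wrist");save(s,"w13")
s=snapshot("top");save(s,"t13",(130,190,430,310),2.6);W=world(s)
for r in sinks(s,W,.03,(.38,.56,-.36,-.05)): print(r)
rel((.469,-.237,.06,-90))
```

```text
((array([ 465.7, -299.3]), array([36. , 41.3]), 10.9), 132, np.float64(0.0443))
((array([ 468.3, -237.7]), array([42.1, 35. ]), 89.3), 168, np.float64(0.0428))
at [0.5084 0.2584 0.0805] [-179.9   -0.2    4. ] F [ 0.  -0.4 -0.2] op 0.0844 t 21.75
(0.469, -0.237, 0.06, -90) -> [-0.0738  0.4915  0.0193] [-0.2 -0.  94. ]
```

View pics/w13.png

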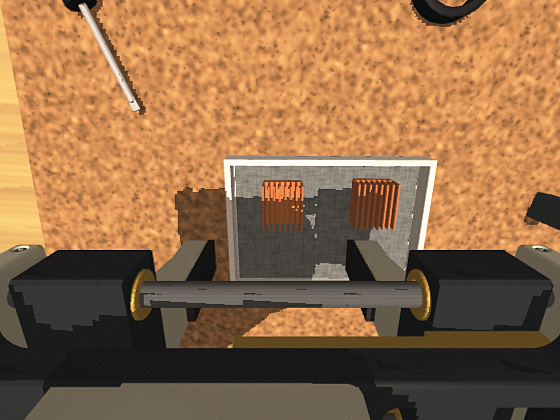

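Request:
{"method": "jog_arm", "body": {"targets": "-0.006 0.04 0 0 0 10 1; -0.015 0.1 0 0 0 20 1; -0.024 0.16 0 0 0 30 1; -0.033 0.22 0 0 0 41 1; -0.042 0.28 0 0 0 51 1; -0.051 0.34 0 0 0 62 1; -0.06 0.4 0 0 0 72 1; -0.069 0.46 0 0 0 83 1"}}

```text
clock: 22.75
tool_pos: [0.4706, -0.2071, 0.0786]
orientation: [-179.9, 0.1, -79.1]
force: [1.7, -0.0, 0.3]
opening: 0.0879
```

Run:
```python
from h import *
s=snapshot("wrist");W=world(s)
for r in sinks(s,W,.03,(.38,.56,-.36,-.05)): print(r)
rel((.469,-.237,-.014,-90.4))
```

```text
((array([ 468.5, -298.6]), array([36. , 42.1]), 10.0), 1938, np.float64(0.046))
((array([ 471.3, -236.2]), array([42.5, 36. ]), 89.3), 1370, np.float64(0.0458))
at [ 0.4693 -0.2124  0.0783] [-1.80e+02  1.00e-01 -7.98e+01] F [ 2.2 -5.6  1.5] op 0.0876 t 22.8
(0.469, -0.237, -0.014, -90.4) -> [0.0243 0.0047 0.0923] [-0.   0.1 10.6]
```

Request:
{"method": "jog_arm", "body": {"targets": "0.012 0.002 0 0 0 5 1; 0.024 0.004 0.01 0 0 10.5 1; 0.024 0.004 0.04 0 0 10.5 0.5; 0.024 0.004 0.07 0 0 10.5 0.4; 0.024 0.004 0.092 0 0 10.5 0.3; 0.024 0.004 0.092 0 0 10.5 -1; 0.024 0.004 0.092 0 0 10.5 -1; 0.024 0.004 0.092 0 0 10.5 -1"}}

```text
clock: 23.8
tool_pos: [0.4704, -0.2366, -0.0128]
orientation: [-179.9, 0.1, -90.3]
force: [0.5, -0.0, -0.7]
opening: 0.0355
```

Request:
{"method": "jog_arm", "body": {"targets": "0 0 0 0 0 0 -1; 0 0 0 0 0 0 -1; 0 0 0 0 0 0 -1; 0 0 -0.01 0 0 0 -1; 0 0 -0.03 0 0 0 -1; 0 0 -0.06 0 0 0 -1; 0 0 -0.08 0 0 0 -1; 0 0 -0.08 0 0 -10 -1"}}

```text
clock: 24.8
tool_pos: [0.4716, -0.237, 0.0698]
orientation: [-179.7, -0.0, -80.1]
force: [-0.6, -0.1, -0.6]
opening: 0.0359
```

Run:
```python
from h import *
rel((.4585,.1705,.06,4))
```

```text
at [ 0.4716 -0.237   0.0698] [-179.7   -0.   -80.1] F [-0.6 -0.1 -0.6] op 0.0359 t 24.8
(0.4585, 0.1705, 0.06, 4) -> [-0.4037 -0.0571  0.0099] [ -0.3  -0.3 -84.1]
```

Request:
{"method": "jog_arm", "body": {"targets": "-0.04 -0.006 0 0 0 -10.5 -1; -0.09 -0.013 0 0 0 -21 -1; -0.14 -0.02 0 0 0 -31 -1; -0.195 -0.028 0 0 0 -42 -1; -0.25 -0.036 0 0 0 -52 -1; -0.305 -0.043 0 0 0 -63 -1; -0.355 -0.05 0 0 0 -73 -1; -0.404 -0.057 0 0 0 -84 -1"}}

```text
clock: 25.8
tool_pos: [0.4582, 0.1727, 0.0708]
orientation: [-180.0, -0.4, 4.0]
force: [0.8, 0.0, -0.0]
opening: 0.0358
```

Run:
```python
from h import *
s=snapshot("wrist");save(s,"w14")
rel((.4585,.1705,-.03,4))
```

```text
at [0.4597 0.1774 0.0712] [-179.9   -0.5    4.7] F [2.5 5.5 0.2] op 0.0358 t 25.85
(0.4585, 0.1705, -0.03, 4) -> [-0.0027  0.007   0.1012] [-0.1 -0.5  0.7]
```

View pics/w14.png

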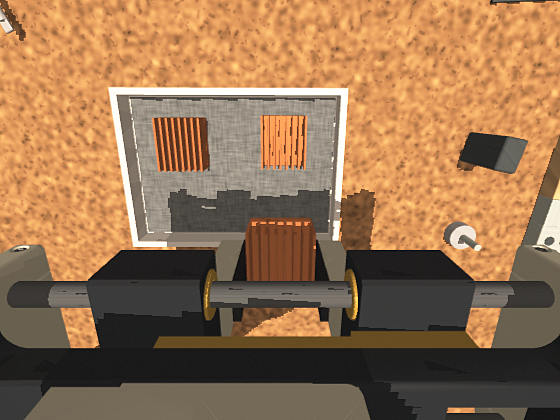

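Request:
{"method": "jog_arm", "body": {"targets": "-0.0025 0.007 0.01 0 0 0.7 -1; -0.0025 0.007 0.04 0 0 0.7 -1; -0.0025 0.007 0.065 0 0 0.7 -1; -0.0025 0.007 0.085 0 0 0.7 -1; -0.0025 0.007 0.095 0 0 0.7 -1; -0.0025 0.007 0.1015 0 0 0.7 -1; -0.0025 0.007 0.1015 0 0 0.7 -1; -0.0025 0.007 0.1015 0 0 0.7 0"}}

```text
clock: 26.85
tool_pos: [0.4592, 0.1705, -0.0297]
orientation: [-179.8, -0.6, 3.9]
force: [-0.6, -0.4, 0.6]
opening: 0.0409
```

Request:
{"method": "jog_arm", "body": {"targets": "0 0 0 0 0 0 0; 0 0 0 0 0 0 0; 0 0 -0.01 0 0 0 0; 0 0 -0.03 0 0 0 0; 0 0 -0.06 0 0 0 0.2; 0 0 -0.09 0 0 0 1; 0 0 -0.11 0 0 0 1; 0 0 -0.11 0 0 0 1"}}

```text
clock: 27.85
tool_pos: [0.4591, 0.171, 0.0825]
orientation: [-179.7, -0.8, 3.9]
force: [-0.5, -0.5, -1.0]
opening: 0.0768
```

Run:
```python
from h import *
s=snapshot("top");save(s,"t15",(130,190,430,310),2.6);W=world(s)
for r in sinks(s,W,.03,(.38,.56,-.36,-.05)): print(r)
rel((.4675,-.299,.06,-79.3))
```

```text
((array([ 466. , -299.4]), array([36.3, 41.2]), 10.3), 136, np.float64(0.0441))
at [0.4583 0.1705 0.0812] [-179.7   -0.7    3.9] F [-1.3  0.3  0.1] op 0.081 t 27.9
(0.4675, -0.299, 0.06, -79.3) -> [-0.0232  0.4691  0.0189] [-0.7 -0.4 83.2]
```

View pics/t15.png

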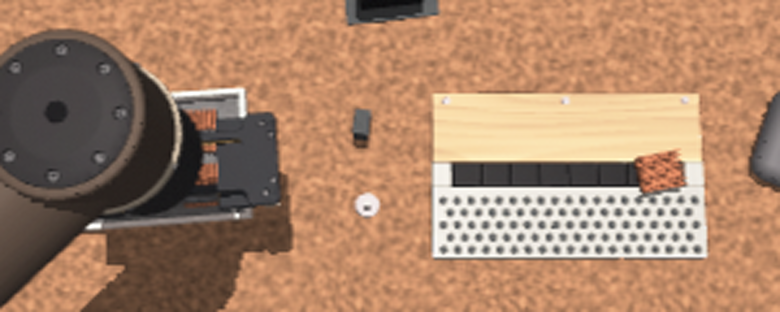

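Request:
{"method": "jog_arm", "body": {"targets": "-0.002 0.04 0 0 0 10 1; -0.005 0.1 0 0 0 20 1; -0.008 0.16 0 0 0 30 1; -0.011 0.22 0 0 0 41 1; -0.014 0.28 0 0 0 52 1; -0.017 0.34 0 0 0 62 1; -0.02 0.4 0 -0.3 -0.2 73 1; -0.023 0.46 0 -0.7 -0.4 83 1"}}

```text
clock: 28.9
tool_pos: [0.4661, -0.2919, 0.0781]
orientation: [179.9, 0.1, -79.4]
force: [1.5, -0.2, 0.6]
opening: 0.0876
```

Run:
```python
from h import *
s=snapshot("wrist");W=world(s)
for r in sinks(s,W,.03,(.38,.56,-.36,-.05)): print(r)
rel((.467,-.299,-.014,-79.5))
```

```text
((array([ 468.5, -298.9]), array([36. , 42.1]), 10.2), 1131, np.float64(0.0464))
at [ 0.4661 -0.2974  0.0777] [179.8  -0.  -80. ] F [ 4.4 -5.7  2.2] op 0.0875 t 28.95
(0.467, -0.299, -0.014, -79.5) -> [ 0.0017 -0.0009  0.0917] [ 0.2 -0.  -0.5]
```

Request:
{"method": "jog_arm", "body": {"targets": "0.0017 -0.001 0 0 0 -0.5 0.6; 0.0017 -0.001 0.02 0 0 -0.5 0.4; 0.0017 -0.001 0.05 0 0 -0.5 0.4; 0.0017 -0.001 0.08 0 0 -0.5 0.3; 0.0017 -0.001 0.092 0 0 -0.5 0.3; 0.0017 -0.001 0.092 0 0 -0.5 -1; 0.0017 -0.001 0.092 0 0 -0.5 -1; 0.0017 -0.001 0.092 0 0 -0.5 -1"}}

```text
clock: 29.95
tool_pos: [0.468, -0.2991, -0.0132]
orientation: [179.9, -0.1, -79.5]
force: [-0.3, 0.1, 2.0]
opening: 0.0354
```

Request:
{"method": "jog_arm", "body": {"targets": "0 0 0 0 0 0 -1; 0 0 0 0 0 0 -1; 0 0 0 0 0 0 -1; 0 0 -0.01 0 0 0 -1; 0 0 -0.03 0 0 0 -1; 0 0 -0.06 0 0 0 -1; 0 0 -0.08 0 0 0 -1; 0 0 -0.08 0 0 -10 -1"}}

```text
clock: 30.95
tool_pos: [0.4695, -0.2995, 0.0695]
orientation: [-179.9, -0.2, -69.3]
force: [-0.3, 0.6, -2.1]
opening: 0.0359
```

Run:
```python
from h import *
s=snapshot("top");save(s,"t16",(130,140,430,310),2.6)
rel((.4525,.254,.06,4))
```

```text
at [ 0.4688 -0.2992  0.0685] [-179.9   -0.2  -68.7] F [-0.1 -0.4 -1.4] op 0.0355 t 31.0
(0.4525, 0.254, 0.06, 4) -> [-0.5214 -0.1854  0.0073] [  0.1  -0.2 -72.7]
```

View pics/t16.png

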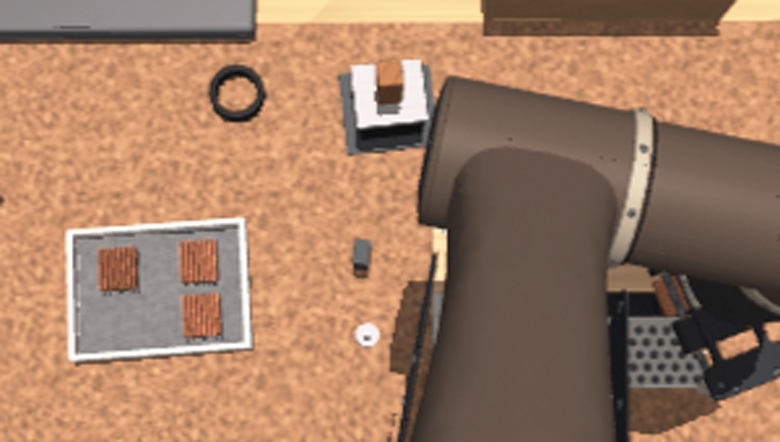

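Request:
{"method": "jog_arm", "body": {"targets": "-0.035 -0.012 0 0 0 -5 -1; -0.09 -0.032 0 0 0 -12 -1; -0.145 -0.051 0 0 0 -20 -1; -0.2 -0.071 0 0 0 -28 -1; -0.255 -0.091 0 0 0 -36 -1; -0.31 -0.11 0 0 0 -44 -1; -0.365 -0.13 0 0 0 -51 -1; -0.415 -0.148 0 0 0 -58 -1"}}

```text
clock: 32.0
tool_pos: [0.4559, 0.1434, 0.0681]
orientation: [179.9, -0.2, -10.6]
force: [1.8, -0.5, -0.7]
opening: 0.0356
```

Run:
```python
from h import *
rel((.4525,.254,.06,4))
```

```text
at [0.4559 0.1434 0.0681] [179.9  -0.2 -10.6] F [ 1.8 -0.5 -0.7] op 0.0356 t 32.0
(0.4525, 0.254, 0.06, 4) -> [-0.0238 -0.1081  0.0079] [  0.1  -0.1 -14.6]
```

Request:
{"method": "jog_arm", "body": {"targets": "-0.008 -0.036 0 0 0 -5 -1; -0.016 -0.072 0 0 0 -10 -1; -0.02 -0.095 0 0 0 -14.5 -1; -0.0235 -0.108 0 0 0 -14.5 -1; -0.0235 -0.108 0 0 0 -14.5 -1; -0.0235 -0.108 0.02 0 0 -14.5 -1; -0.0235 -0.108 0.04 0 0 -14.5 -1; -0.0235 -0.108 0.05 0 0 -14.5 -1"}}

```text
clock: 33.0
tool_pos: [0.4523, 0.2523, 0.0171]
orientation: [179.8, -0.1, 3.7]
force: [-0.3, 0.1, -2.1]
opening: 0.0355
```

Run:
```python
from h import *
s=snapshot("wrist");save(s,"w17")
rel((.4525,.254,-.03,4))
```

```text
at [0.4521 0.2522 0.0163] [179.8  -0.    3.7] F [-0.9 -0.5 -2.3] op 0.0358 t 33.05
(0.4525, 0.254, -0.03, 4) -> [ 0.0005 -0.002   0.0463] [ 0.2 -0.  -0.3]
```

View pics/w17.png

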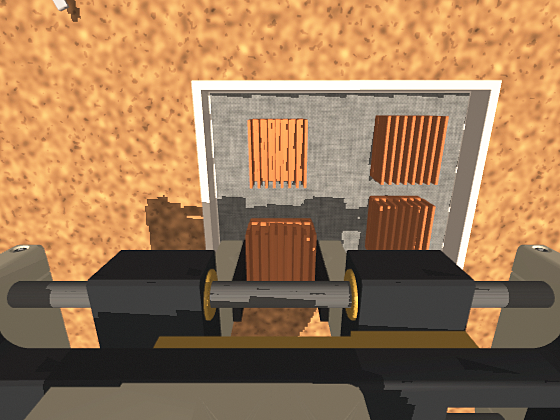

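Request:
{"method": "jog_arm", "body": {"targets": "0.0005 -0.001 0.015 0 0 0 -1; 0.0005 -0.001 0.03 0 0 0 -1; 0.0005 -0.001 0.04 0 0 0 -1; 0.0005 -0.001 0.0465 0 0 0 -1; 0.0005 -0.001 0.0465 0 0 0 -1; 0.0005 -0.001 0.0465 0 0 0 -0.05; 0.0005 -0.001 0.0465 0 0 0 -0.05; 0.0005 -0.001 0.0465 0 0 0 -0.05"}}

```text
clock: 34.05
tool_pos: [0.4526, 0.2532, -0.0302]
orientation: [179.8, -0.0, 3.8]
force: [0.2, 0.2, 0.7]
opening: 0.0415
```

Request:
{"method": "jog_arm", "body": {"targets": "0 0 0 0 0 0 -0.05; 0 0 -0.01 0 0 0 -0.05; 0 0 -0.03 0 0 0 -0.05; 0 0 -0.06 0 0 0 0.2; 0 0 -0.1 0 0 0 0.4; 0 0 -0.15 0 0 0 0.4; 0 0 -0.19 0 0 0 0.4; 0 0 -0.19 0 0 0 0.4"}}

```text
clock: 35.05
tool_pos: [0.4541, 0.2554, 0.1641]
orientation: [-179.9, -0.4, 3.8]
force: [-0.4, -0.3, -1.5]
opening: 0.0614
```

Run:
```python
from h import *
s=snapshot("scene");save(s,"s18",(100,120,400,300),2.6)
s=snapshot("top");save(s,"t18",(130,140,430,310),2.6);W=world(s)
rel((.6775,-.0248,.16,-83.6))
# roller precise
def reg(n,b,lo,hi):
    u0,v0,u1,v1=b; Q=W[v0:v1,u0:u1].reshape(-1,3); Q=Q[(Q[:,2]>lo)&(Q[:,2]<hi)]
    print(n,len(Q),rect(Q))
for lo in (.085,.1,.12): reg("handle",(255,150,305,210),lo,.2)
reg("plate",(255,150,305,210),.06,.09)
# strip edges: fit dark strip
hsv=cv2.cvtColor(s["img"],cv2.COLOR_RGB2HSV)
m=(hsv[...,2]<60)&(W[...,2]>.0165)&(W[...,2]<.028)&(W[...,0]>.44)&(W[...,0]<.5)&(W[...,1]>-.36)&(W[...,1]<-.06)
Q=W[m]; print("strip",len(Q),rect(Q),np.median(Q[:,2]), np.polyfit(Q[:,1],Q[:,0],1))
b=[(y,np.median(W[m&(abs(W[...,1]-y)<.008)][:,2]).round(4)) for y in np.arange(-.314,-.09,.03)]
print(b)
```

```text
at [0.4523 0.2538 0.1604] [ 1.799e+02 -1.000e-01  3.700e+00] F [-0.1  0.7 -1.3] op 0.0614 t 35.15
(0.6775, -0.0248, 0.16, -83.6) -> [0.2066 0.2927 0.0013] [ 0.1 -0.2 87.3]
handle 156 (array([676.9, -24.7]), array([25.9, 25.9]), 5.6)
handle 143 (array([676.9, -24.7]), array([25.9, 25.9]), 5.6)
handle 118 (array([677.3, -24.7]), array([25. , 25.8]), 5.3)
plate 500 (array([677.6, -24.9]), array([66.2, 71.7]), 6.0)
strip 348 (array([ 463.7, -206.7]), array([235.4,  21.6]), 89.8) 0.019794327316285235 [-0.00239327  0.46395834]
[(np.float64(-0.314), np.float64(0.0191)), (np.float64(-0.28400000000000003), np.float64(0.0199)), (np.float64(-0.25400000000000006), np.float64(0.0194)), (np.float64(-0.2240000000000001), np.float64(0.0195)), (np.float64(-0.19400000000000012), np.float64(0.0199)), (np.float64(-0.16400000000000015), np.float64(0.0196)), (np.float64(-0.13400000000000017), np.float64(nan)), (np.float64(-0.1040000000000002), np.float64(0.0168))]
  return _methods._mean(a, axis=axis, dtype=dtype,
  ret = ret.dtype.type(ret / rcount)
```

View pics/s18.png

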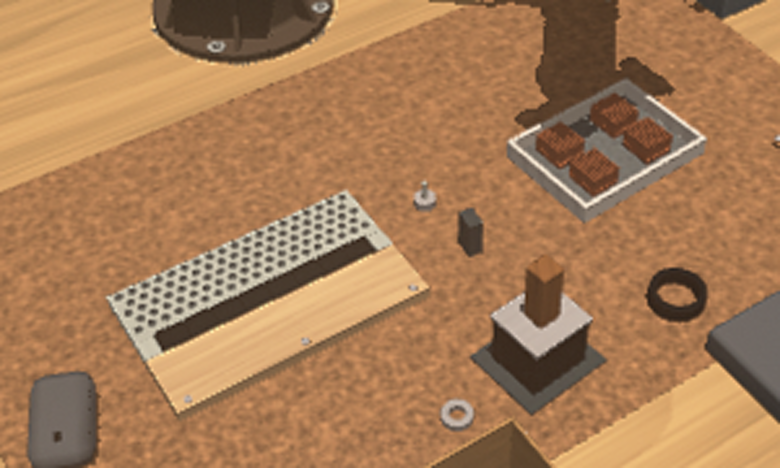

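View pics/t18.png

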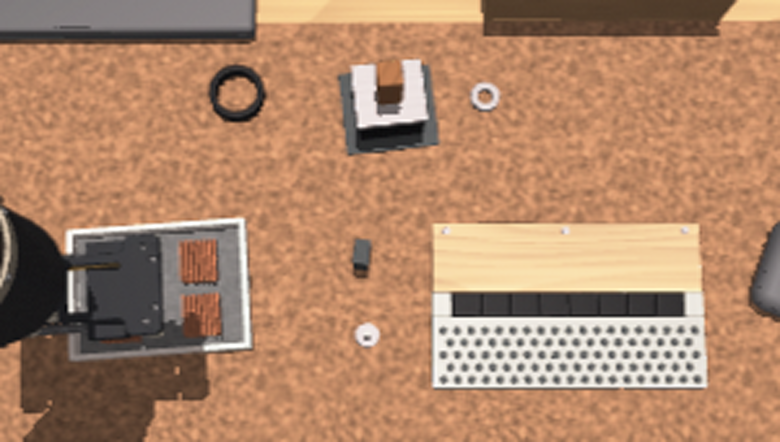

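Request:
{"method": "jog_arm", "body": {"targets": "0.02 0.03 0 0 0 10 0.4; 0.05 0.07 0 0 0 20 0.4; 0.08 0.115 0 0 0 31 0.4; 0.11 0.155 0 0 0 42 0.4; 0.14 0.198 0 0 0 53 0.4; 0.165 0.235 0 0 0 64 0.4; 0.19 0.27 0 0 0 75 0.4; 0.2066 0.293 0 0 0 85 0.4"}}

```text
clock: 36.15
tool_pos: [0.6774, -0.027, 0.1591]
orientation: [179.9, -0.1, -81.2]
force: [-0.4, 0.2, -0.4]
opening: 0.0612
```

Request:
{"method": "jog_arm", "body": {"targets": "0 0 0 0 0 0 0.4; 0 0 0 0 0 0 0.4; 0 0 0 0 0 0 0.4; 0 0 0 0 0 0 0.4; 0 0 0 0 0 0 0.4; 0 0 0 0 0 0 0.4; 0 0 0 0 0 0 0.4; 0 0 0 0 0 0 0.4"}}

```text
clock: 37.15
tool_pos: [0.6775, -0.027, 0.1591]
orientation: [179.9, -0.1, -81.1]
force: [0.2, 0.1, -0.1]
opening: 0.0617
```

Run:
```python
from h import *
s=snapshot("wrist");save(s,"w19");W=world(s)
rel((.6775,-.0248,.04,-84))
z=W[...,2]
Q=W[(z>.09)&(z<.145)&(abs(W[...,0]-.677)<.04)&(abs(W[...,1]+.025)<.04)]; print("handle",len(Q),rect(Q),Q[:,2].max())
T=Q[Q[:,2]>.133]; print("top",len(T),rect(T),np.median(T[:,2]))
Q=W[(z>.062)&(z<.08)&(abs(W[...,0]-.677)<.06)&(abs(W[...,1]+.025)<.06)]; print("plate",len(Q),rect(Q),np.median(Q[:,2]))
```

```text
at [ 0.6775 -0.027   0.1591] [ 1.799e+02 -1.000e-01 -8.110e+01] F [-0.5  0.4 -0.1] op 0.0616 t 37.2
(0.6775, -0.0248, 0.04, -84) -> [-0.0025 -0.0007  0.1191] [ 0.1 -0.1  2.8]
handle 1418 (array([680.6, -23.5]), array([25.9, 26. ]), 6.7) 0.14011323407598653
top 1004 (array([680.6, -23.5]), array([25.9, 25.9]), 6.7) 0.13797346391044155
plate 3151 (array([680.6, -23.2]), array([65.9, 72.1]), 6.2) 0.06825526074408851
```

View pics/w19.png

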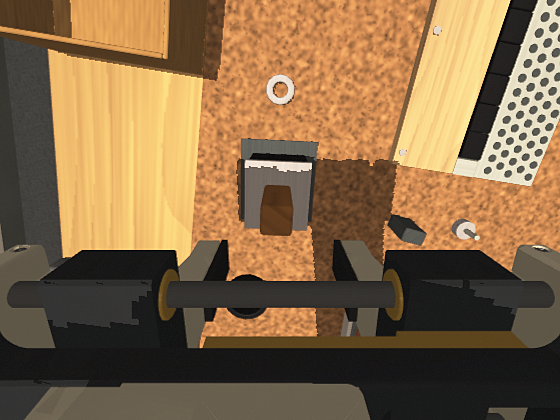

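Request:
{"method": "jog_arm", "body": {"targets": "-0.0024 -0.002 0.01 0 0 2.6 0.4; -0.0024 -0.002 0.035 0 0 2.6 0.4; -0.0024 -0.002 0.06 0 0 2.6 0.4; -0.0024 -0.002 0.08 0 0 2.6 0.4; -0.0024 -0.002 0.1 0 0 2.6 0.4; -0.0024 -0.002 0.112 0 0 2.6 0.4; -0.0024 -0.002 0.119 0 0 2.6 0.4; -0.0024 -0.002 0.119 0 0 2.6 -1"}}

```text
clock: 38.2
tool_pos: [0.6788, -0.0247, 0.0399]
orientation: [179.8, -0.2, -83.7]
force: [-0.7, 0.6, -0.2]
opening: 0.0558
```

Request:
{"method": "jog_arm", "body": {"targets": "0 0 0 0 0 0 -1; 0 0 0 0 0 0 -1; 0 0 0 0 0 0 -1; 0 0 0 0 0 0 -1; 0 0 0 0 0 0 -1; 0 0 0 0 0 0 -1; 0 0 0 0 0 0 -1; 0 0 0 0 0 0 -1"}}

```text
clock: 39.2
tool_pos: [0.6793, -0.0246, 0.0405]
orientation: [179.9, -0.2, -83.7]
force: [0.5, 0.7, 6.3]
opening: 0.0256
```

Run:
```python
from h import *
s=snapshot("scene");save(s,"s20",(220,150,400,290),4)
rel((.6775,-.0248,.04,-84))
```

```text
at [ 0.6793 -0.0246  0.0404] [179.9  -0.2 -83.7] F [0.4 1.1 4.6] op 0.026 t 39.25
(0.6775, -0.0248, 0.04, -84) -> [0.     0.0018 0.0004] [ 0.1 -0.2  0.3]
```

View pics/s20.png

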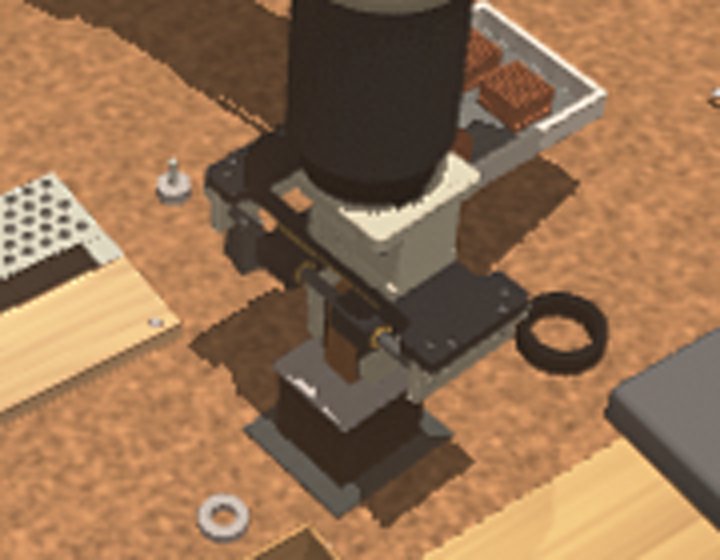

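Request:
{"method": "jog_arm", "body": {"targets": "0 0 -0.005 0 0 0 -1; 0 0 -0.015 0 0 0 -1; 0 0 -0.03 0 0 0 -1; 0 0 -0.05 0 0 0 -1; 0 0 -0.075 0 0 0 -1; 0 0 -0.1 0 0 0 -1; 0 0 -0.11 0 0 0 -1; 0 0 -0.11 0 0 0 -1"}}

```text
clock: 40.25
tool_pos: [0.6797, -0.0242, 0.1512]
orientation: [180.0, -0.1, -83.7]
force: [-0.1, -0.3, -3.5]
opening: 0.0259
```

Run:
```python
from h import *
s=snapshot("scene");save(s,"s21",(180,100,400,290),3.5);W=world(s)
rel((.466,-.2092,.15,0))
s=snapshot("top");W=world(s);save(s,"t21",(130,140,430,310),2.6)
```

```text
at [ 0.679  -0.0242  0.1501] [ 1.799e+02 -1.000e-01 -8.370e+01] F [-0.4  0.4 -3.6] op 0.0259 t 40.3
(0.466, -0.2092, 0.15, 0) -> [0.1607 0.2319 0.001 ] [  0.2  -0.  -83.7]
```

View pics/s21.png

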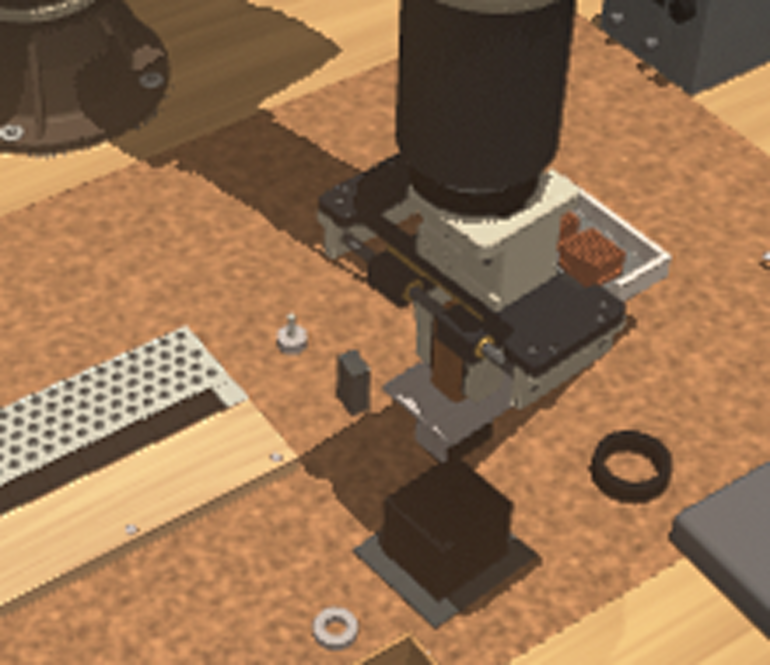

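Request:
{"method": "jog_arm", "body": {"targets": "0.006 0.025 0 0 0 -10 -1; 0.013 0.055 0 0 0 -21 -1; 0.02 0.085 0 0 0 -31 -1; 0.027 0.115 0 0 0 -42 -1; 0.034 0.145 0 0 0 -52 -1; 0.041 0.175 0 0 0 -63 -1; 0.047 0.2 0 0 0 -73 -1; 0.052 0.2205 0 0 0 -83.5 -1"}}

```text
clock: 41.35
tool_pos: [0.4634, -0.1004, 0.1494]
orientation: [179.8, 0.3, 0.1]
force: [0.2, -0.3, -4.4]
opening: 0.0258
```

Run:
```python
from h import *
s=snapshot("scene");save(s,"s22",(130,80,350,270),3.5);W=world(s)
s=snapshot("top");W=world(s);save(s,"t22",(130,140,430,310),2.6)
rel((.4655,-.100,.06,-.2))
```

```text
at [ 0.4625 -0.1005  0.1495] [179.9   0.3  -0. ] F [ 0.8 -0.6 -3.1] op 0.0258 t 41.45
(0.4655, -0.1, 0.06, -0.2) -> [ 0.0034 -0.0008  0.0895] [0.1 0.3 0.2]
```

View pics/s22.png

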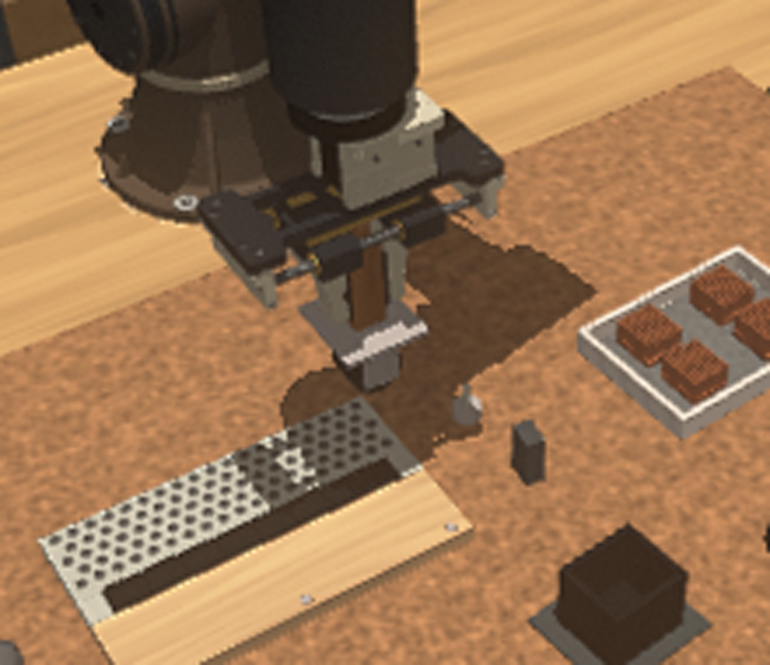

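View pics/t22.png

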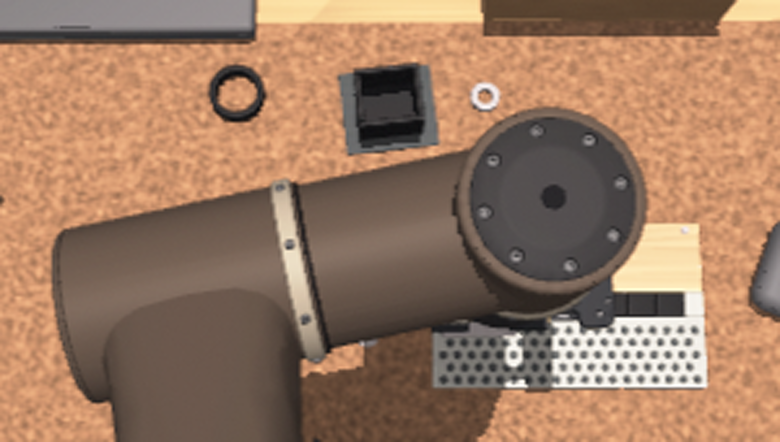

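Request:
{"method": "jog_arm", "body": {"targets": "0.0035 -0.001 0.02 0.1 0.3 0.2 -1; 0.0035 -0.001 0.045 0.1 0.3 0.2 -1; 0.0035 -0.001 0.07 0.1 0.3 0.2 -1; 0.0035 -0.001 0.085 0.1 0.3 0.2 -1; 0.0035 -0.001 0.092 0.1 0.3 0.2 -1; 0.0035 -0.001 0.095 0.1 0.3 0.2 -1; 0.0035 -0.001 0.097 0.1 0.3 0.2 -1; 0.0035 -0.001 0.097 0.1 0.3 0.2 -1"}}

```text
clock: 42.45
tool_pos: [0.4659, -0.0997, 0.0529]
orientation: [180.0, -0.1, -0.3]
force: [0.5, 0.0, -3.3]
opening: 0.0259
```

Run:
```python
from h import *
s=snapshot("wrist");save(s,"w23")
rel((.4655,-.100,.0424,-.2))
```

```text
at [ 0.4659 -0.0997  0.0529] [ 1.8e+02 -1.0e-01 -3.0e-01] F [-0.   0.7 -2.5] op 0.0259 t 42.5
(0.4655, -0.1, 0.0424, -0.2) -> [-0.0004  0.0002  0.0105] [ 0.  -0.1 -0.1]
```

View pics/w23.png

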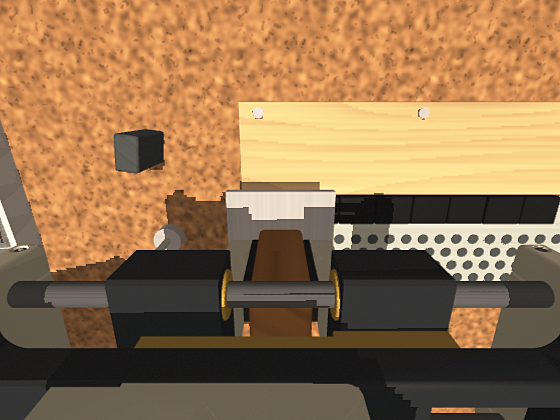

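Run:
```python
from h import *
s=snapshot("wrist");W=world(s);z=W[...,2]
v,u=np.mgrid[0:420,0:560]
Q=W[(z>.072)&(z<.09)&(v>185)&(v<245)&(u>215)&(u<345)]; print("plate",len(Q),rect(Q),Q[:,:2].max(0),Q[:,:2].min(0),np.median(Q[:,2]))
hsv=cv2.cvtColor(s["img"],cv2.COLOR_RGB2HSV)
m=(hsv[...,2]<50)&(z>.012)&(z<.028)&(u>400)&(v>190)&(v<228)
Q=W[m]; print("strip",len(Q),rect(Q),np.median(Q[:,2]),Q[:,0].min(),Q[:,0].max())
for uu in range(340,555,8): print(uu, W[200:222:4,uu,:].mean(0).round(4), end=' ')
```

```text
plate 5187 (array([484.7, -99.2]), array([66.1, 34.3]), 90.0) [ 0.50188417 -0.06613207] [ 0.46762282 -0.13220001] 0.08063664845045561
strip 4343 (array([ 468.8, -261.1]), array([129.1,  23.2]), 89.8) 0.020331224305939467 0.4571033062073534 0.48058256365845614
340 [ 0.4686 -0.1481  0.02  ] 348 [ 0.4689 -0.1545  0.0208] 356 [ 0.4688 -0.1611  0.0206] 364 [ 0.4688 -0.1676  0.0208] 372 [ 0.4688 -0.1741  0.0208] 380 [ 0.4687 -0.1807  0.0206] 388 [ 0.4685 -0.1875  0.0201] 396 [ 0.4687 -0.1938  0.0207] 404 [ 0.4687 -0.2003  0.0208] 412 [ 0.4683 -0.2074  0.0197] 420 [ 0.4685 -0.2136  0.0204] 428 [nan nan nan] 436 [ 0.4684 -0.2268  0.0202] 444 [ 0.4685 -0.2332  0.0205] 452 [ 0.4683 -0.24    0.02  ] 460 [ 0.4684 -0.2464  0.0203] 468 [ 0.4685 -0.2528  0.0206] 476 [nan nan nan] 484 [ 0.4681 -0.2665  0.0198] 492 [ 0.4686 -0.272   0.0212] 500 [ 0.4685 -0.2787  0.0211] 508 [ 0.4685 -0.2853  0.021 ] 516 [ 0.4684 -0.2919  0.0209] 524 [ 0.468  -0.2993  0.0199] 532 [ 0.4682 -0.3054  0.0204] 540 [ 0.4682 -0.312   0.0204] 548 [ 0.4683 -0.3181  0.0208]
```

Request:
{"method": "jog_arm", "body": {"targets": "0.0028 0 0 0 0 0 -1; 0.0028 0 0.002 0 0 0 -1; 0.0028 0 0.004 0 0 0 -1; 0.0028 0 0.006 0 0 0 -1; 0.0028 0 0.007 0 0 0 -1; 0.0028 0 0.008 0 0 0 -1; 0.0028 0 0.008 0 0 0 -1; 0.0028 0 0.008 0 0 0 -1"}}

```text
clock: 43.55
tool_pos: [0.4695, -0.0997, 0.0455]
orientation: [180.0, -0.2, -0.2]
force: [0.6, -0.3, 7.4]
opening: 0.0262
```

Run:
```python
from h import *
o=telemetry.get_obs();print(o["force"],o["moment"])
rel((.4688,-.100,.0424,-.2))
```

```text
[ 0.55840224 -0.33636177  7.38305448] [-0.06871221 -0.14694765  0.0044404 ]
at [ 0.4695 -0.0997  0.0455] [180.   -0.2  -0.2] F [ 0.6 -0.3  7.4] op 0.0262 t 43.55
(0.4688, -0.1, 0.0424, -0.2) -> [-0.0008  0.0003  0.0031] [ 0.  -0.2 -0. ]
```

Request:
{"method": "jog_arm", "body": {"targets": "0 0 0.001 0 0 0 -1; 0 0 0.002 0 0 0 -1; 0 0 0.003 0 0 0 -1; 0 -0.004 0.003 0 0 0 -1; 0 -0.008 0.003 0 0 0 -1; 0 -0.011 0.003 0 0 0 -1; 0 -0.011 0.003 0 0 0 -1; 0 -0.011 0.003 0 0 0 -1"}}

```text
clock: 44.55
tool_pos: [0.4698, -0.0888, 0.0431]
orientation: [179.9, -0.2, -0.2]
force: [-1.6, 0.6, 9.3]
opening: 0.0257
```

Run:
```python
from h import *
rel((.4688,-.089,.0424,-.2))
s=snapshot("scene");save(s,"s24",(150,120,320,270),4.5)
```

```text
at [ 0.4698 -0.0888  0.0431] [179.9  -0.2  -0.2] F [-1.6  0.6  9.3] op 0.0257 t 44.55
(0.4688, -0.089, 0.0424, -0.2) -> [-0.001   0.0002  0.0007] [ 0.1 -0.2 -0. ]
```

View pics/s24.png

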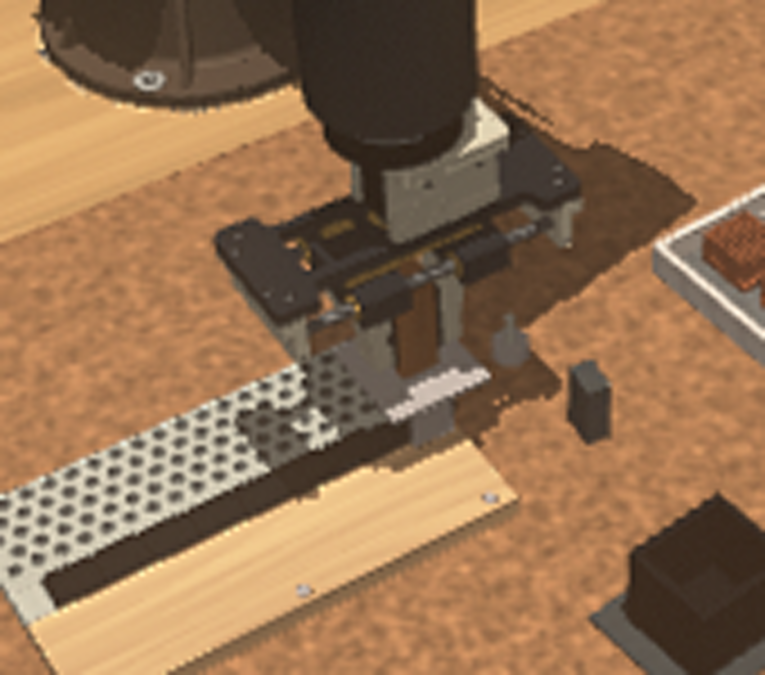

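Request:
{"method": "jog_arm", "body": {"targets": "-0.001 0.006 0.001 0 0 0 -1; -0.001 0.013 0.001 0 0 0 -1; -0.001 0.02 0.001 0 0 0 -1; -0.001 0.027 0.001 0 0 0 -1; -0.001 0.034 0.001 0 0 0 -1; -0.001 0.041 0.001 0 0 0 -1; -0.001 0.048 0.001 0 0 0 -1; -0.001 0.055 0.001 0 0 0 -1"}}

```text
clock: 45.6
tool_pos: [0.4696, -0.1436, 0.0429]
orientation: [180.0, -0.3, -0.2]
force: [-0.3, 2.5, 10.0]
opening: 0.026
```

Run:
```python
from h import *
rel((.4688,-.199,.0424,-.2))
```

```text
at [ 0.4696 -0.1436  0.0429] [180.   -0.3  -0.2] F [-0.3  2.5 10. ] op 0.026 t 45.6
(0.4688, -0.199, 0.0424, -0.2) -> [-0.0006  0.0554  0.0005] [ 0.  -0.3  0. ]
```

Request:
{"method": "jog_arm", "body": {"targets": "-0.001 0.007 0.001 0 -0.2 0 -1; -0.001 0.014 0.001 0 -0.2 0 -1; -0.001 0.021 0.001 0 -0.2 0 -1; -0.001 0.028 0.001 0 -0.2 0 -1; -0.001 0.035 0.001 0 -0.2 0 -1; -0.001 0.042 0.001 0 -0.2 0 -1; -0.001 0.049 0.001 0 -0.2 0 -1; -0.001 0.056 0.001 0 -0.2 0 -1"}}

```text
clock: 46.6
tool_pos: [0.4694, -0.1996, 0.0427]
orientation: [180.0, -0.2, -0.2]
force: [0.1, 5.7, 10.8]
opening: 0.026
```

Request:
{"method": "jog_arm", "body": {"targets": "0 0.007 0.0005 0 0 0 -1; 0 0.014 0.0005 0 0 0 -1; 0 0.021 0.0005 0 0 0 -1; 0 0.028 0.0005 0 0 0 -1; 0 0.035 0.0005 0 0 0 -1; 0 0.042 0.0005 0 0 0 -1; 0 0.049 0.0005 0 0 0 -1; 0 0.056 0.0005 0 0 0 -1"}}

```text
clock: 47.6
tool_pos: [0.4694, -0.2561, 0.043]
orientation: [179.9, -0.2, -0.2]
force: [-1.5, 4.9, 11.0]
opening: 0.0259
```

Request:
{"method": "jog_arm", "body": {"targets": "0 0.007 0.0005 0 0 0 -1; 0 0.014 0.0005 0 0 0 -1; 0 0.021 0.0005 0 0 0 -1; 0 0.028 0.0005 0 0 0 -1; 0 0.035 0.0005 0 0 0 -1; 0 0.042 0.0005 0 0 0 -1; 0 0.049 0.0005 0 0 0 -1; 0 0.056 0.0005 0 0 0 -1"}}

```text
clock: 48.6
tool_pos: [0.4694, -0.3126, 0.0433]
orientation: [179.9, -0.3, -0.1]
force: [-2.4, 0.8, 8.5]
opening: 0.0257
```

Run:
```python
from h import *
rel((.4688,-.329,.0415,-.2))
s=snapshot("wrist");save(s,"w25");W=world(s)
for y in np.arange(-.314,-.09,.03):
    m=(abs(W[...,1]-y)<.01); 
    f=lambda a,b:np.round(np.nanmedian(W[m&(W[...,0]>a)&(W[...,0]<b)&(W[...,2]<.03)&(W[...,2]>.01)][:,2])*1e3,2)
    print(round(y,3),f(.46,.477),f(.49,.53),f(.40,.445))
```

```text
at [ 0.4694 -0.3126  0.0433] [ 1.799e+02 -3.000e-01 -1.000e-01] F [-2.4  0.8  8.5] op 0.0257 t 48.6
(0.4688, -0.329, 0.0415, -0.2) -> [-0.0006  0.0164  0.0019] [ 0.1 -0.3  0.1]
-0.314 nan 16.23 nan
-0.284 nan 16.24 nan
-0.254 16.17 16.21 16.37
-0.224 16.15 16.27 16.29
-0.194 16.16 16.25 16.26
-0.164 16.11 16.21 16.24
-0.134 16.21 16.21 16.27
-0.104 16.13 16.18 15.55
  return np.nanmean(a, axis, out=out, keepdims=keepdims)
```

View pics/w25.png

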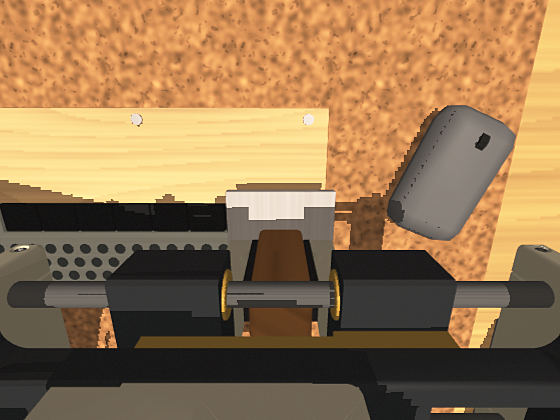

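Request:
{"method": "jog_arm", "body": {"targets": "-0.0005 0.005 0.002 0 -0.2 0 -1; -0.0005 0.01 0.002 0 -0.2 0 -1; -0.0005 0.015 0.002 0 -0.2 0 -1; -0.0005 0.017 0.002 0 -0.2 0 -1; -0.0005 0.012 0.002 0 -0.2 0 -1; -0.0005 0.005 0.002 0 -0.2 0 -1; -0.0005 -0.003 0.002 0 -0.2 0 -1; -0.0005 -0.012 0.002 0 -0.2 0 -1"}}

```text
clock: 49.65
tool_pos: [0.4695, -0.3017, 0.0424]
orientation: [179.8, -0.1, -0.1]
force: [-2.0, -1.7, 10.4]
opening: 0.0256
```

Request:
{"method": "jog_arm", "body": {"targets": "0 -0.009 0.001 0 0 0 -1; 0 -0.018 0.001 0 0 0 -1; 0 -0.027 0.001 0 0 0 -1; 0 -0.036 0.001 0 0 0 -1; 0 -0.045 0.001 0 0 0 -1; 0 -0.054 0.001 0 0 0 -1; 0 -0.063 0.001 0 0 0 -1; 0 -0.072 0.001 0 0 0 -1"}}

```text
clock: 50.65
tool_pos: [0.4698, -0.2299, 0.042]
orientation: [179.8, -0.1, -0.1]
force: [-1.8, -0.9, 12.3]
opening: 0.0259
```

Request:
{"method": "jog_arm", "body": {"targets": "0 -0.009 0.0005 0 0 0 -1; 0 -0.018 0.0005 0 0 0 -1; 0 -0.027 0.0005 0 0 0 -1; 0 -0.036 0.0005 0 0 0 -1; 0 -0.045 0.0005 0 0 0 -1; 0 -0.054 0.0005 0 0 0 -1; 0 -0.063 0.0005 0 0 0 -1; 0 -0.072 0.0005 0 0 0 -1"}}

```text
clock: 51.65
tool_pos: [0.47, -0.1579, 0.042]
orientation: [179.7, -0.2, -0.1]
force: [-2.7, -0.1, 11.0]
opening: 0.026
```

Run:
```python
from h import *
rel((.4688,-.089,.0415,-.2))
```

```text
at [ 0.47   -0.1579  0.042 ] [ 1.797e+02 -2.000e-01 -1.000e-01] F [-2.7 -0.1 11. ] op 0.026 t 51.65
(0.4688, -0.089, 0.0415, -0.2) -> [-0.0013 -0.0689  0.0002] [ 0.3 -0.2  0.1]
```

Request:
{"method": "jog_arm", "body": {"targets": "-0.001 -0.009 0.0005 0 0 0 -1; -0.001 -0.018 0.0005 0 0 0 -1; -0.001 -0.027 0.0005 0 0 0 -1; -0.001 -0.036 0.0005 0 0 0 -1; -0.001 -0.045 0.0005 0 0 0 -1; -0.001 -0.054 0.0005 0 0 0 -1; -0.001 -0.063 0.0005 0 0 0 -1; -0.001 -0.07 0.0005 0 0 0 -1"}}

```text
clock: 52.65
tool_pos: [0.47, -0.0878, 0.0421]
orientation: [179.7, -0.2, -0.0]
force: [-0.3, -0.5, 9.9]
opening: 0.0261
```

Request:
{"method": "jog_arm", "body": {"targets": "0 0 -0.005 0 0 0 -1; 0 0 -0.015 0 0 0 -1; 0 0 -0.03 0 0 0 -1; 0 0 -0.05 0 0 0 -1; 0 0 -0.07 0 0 0 -1; 0 0 -0.09 0 0 0 -1; 0 0 -0.11 0 0 0 -1; 0 0 -0.11 0 0 0 -1"}}

```text
clock: 53.65
tool_pos: [0.4699, -0.0871, 0.1528]
orientation: [179.8, -0.3, -0.0]
force: [-0.0, -1.0, -3.4]
opening: 0.0258
```

Run:
```python
from h import *
rel((.6793,-.0246,.15,-83.7))
s=snapshot("wrist");save(s,"w26");W=world(s)
for y in np.arange(-.314,-.09,.03):
    m=(abs(W[...,1]-y)<.01); 
    f=lambda a,b:np.round(np.nanmedian(W[m&(W[...,0]>a)&(W[...,0]<b)&(W[...,2]<.03)&(W[...,2]>.01)][:,2])*1e3,2)
    print(round(y,3),f(.46,.477),f(.49,.53),f(.40,.445))
z=W[...,2];v,u=np.mgrid[0:420,0:560]
Q=W[(z>.17)&(z<.20)&(v>185)&(v<245)&(u>215)&(u<345)]; print("plate",len(Q),rect(Q),Q[:,:2].max(0),Q[:,:2].min(0),np.median(Q[:,2]))
s=snapshot("top");save(s,"t26",(130,140,430,310),2.6)
s=snapshot("scene");save(s,"s26",(100,100,400,300),2.6);W=world(s)
for y in np.arange(-.314,-.09,.03):
    m=(abs(W[...,1]-y)<.01); 
    f=lambda a,b:np.round(np.nanmedian(W[m&(W[...,0]>a)&(W[...,0]<b)&(W[...,2]<.03)&(W[...,2]>.005)][:,2])*1e3,2)
    print(round(y,3),f(.46,.477),f(.49,.53),f(.40,.445))
```

```text
at [ 0.4699 -0.0871  0.1528] [179.8  -0.3  -0. ] F [-0.  -1.  -3.4] op 0.0258 t 53.65
(0.6793, -0.0246, 0.15, -83.7) -> [ 0.2093 -0.0627  0.0038] [-0.1 -0.5 83.7]
-0.314 16.17 16.3 16.39
-0.284 16.37 16.27 16.27
-0.254 16.26 16.25 16.37
-0.224 16.26 16.25 16.26
-0.194 16.24 16.31 16.39
-0.164 16.19 16.31 16.35
-0.134 16.16 16.3 nan
-0.104 16.32 16.17 nan
plate 5653 (array([488.8, -86.4]), array([34.5, 66.2]), 0.4) [ 0.50596892 -0.05338636] [ 0.47144057 -0.11947655] 0.18079138834646147
-0.314 17.43 17.34 17.32
-0.284 16.88 17.46 17.16
-0.254 17.38 17.14 17.47
-0.224 17.3 17.03 17.6
-0.194 17.27 17.14 17.24
-0.164 16.94 17.41 17.47
-0.134 16.76 16.94 17.28
-0.104 17.51 17.14 17.75
  return np.nanmean(a, axis, out=out, keepdims=keepdims)
```

View pics/w26.png

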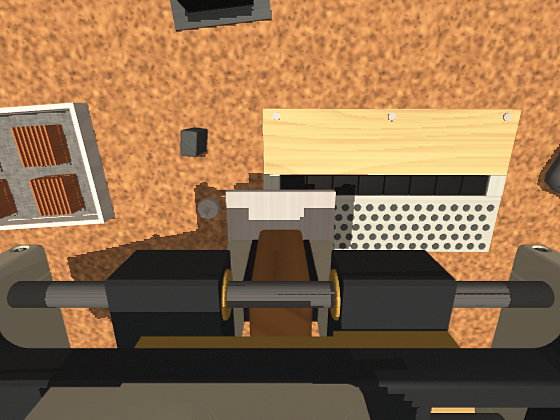

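View pics/s26.png

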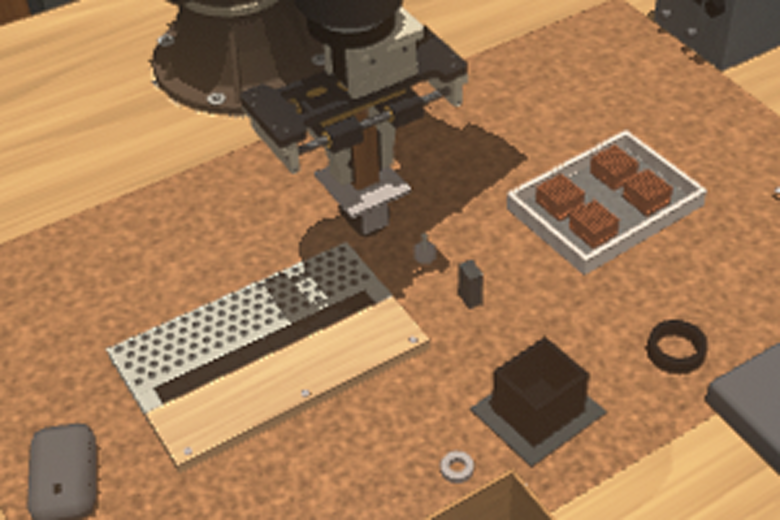

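Request:
{"method": "jog_arm", "body": {"targets": "0.015 -0.005 0.001 0 0 10 -1; 0.045 -0.013 0.002 0 0 20 -1; 0.075 -0.022 0.003 0 0 31 -1; 0.105 -0.031 0.003 0 0 42 -1; 0.135 -0.04 0.003 0 0 52 -1; 0.165 -0.049 0.003 0 0 63 -1; 0.19 -0.057 0.003 0 -0.3 73 -1; 0.2093 -0.0627 0.003 -0.1 -0.5 83.7 -1"}}

```text
clock: 54.8
tool_pos: [0.678, -0.0245, 0.1457]
orientation: [179.5, -0.0, -84.1]
force: [0.2, -0.2, -3.4]
opening: 0.0258
```

Run:
```python
from h import *
rel((.6793,-.0246,.105,-83.7))
```

```text
at [ 0.678  -0.0245  0.1457] [179.5  -0.  -84.1] F [ 0.2 -0.2 -3.4] op 0.0258 t 54.8
(0.6793, -0.0246, 0.105, -83.7) -> [ 0.0003 -0.0016  0.0407] [ 0.5  0.  -0.4]
```

Request:
{"method": "jog_arm", "body": {"targets": "0 -0.0013 0 0.5 0 -0.4 -1; 0 -0.0013 0.01 0.5 0 -0.4 -1; 0 -0.0013 0.02 0.5 0 -0.4 -1; 0 -0.0013 0.03 0.5 0 -0.4 -1; 0 -0.0013 0.04 0.5 0 -0.4 -1; 0 -0.0013 0.041 0.5 0 -0.4 -1; 0 -0.0013 0.041 0.5 0 -0.4 -1; 0 -0.0013 0.041 0.5 0 -0.4 -1"}}

```text
clock: 55.8
tool_pos: [0.6793, -0.0243, 0.1052]
orientation: [-179.9, -0.0, -83.7]
force: [0.3, -0.6, -3.2]
opening: 0.0257
```

Run:
```python
from h import *
rel((.6793,-.0246,.041,-83.7))
s=snapshot("scene");save(s,"s27",(220,130,380,270),4.5)
```

```text
at [ 0.6793 -0.0243  0.1052] [-179.9   -0.   -83.7] F [ 0.3 -0.6 -3.2] op 0.0257 t 55.8
(0.6793, -0.0246, 0.041, -83.7) -> [0.0002 0.0002 0.0642] [-0.1 -0.  -0. ]
```

View pics/s27.png

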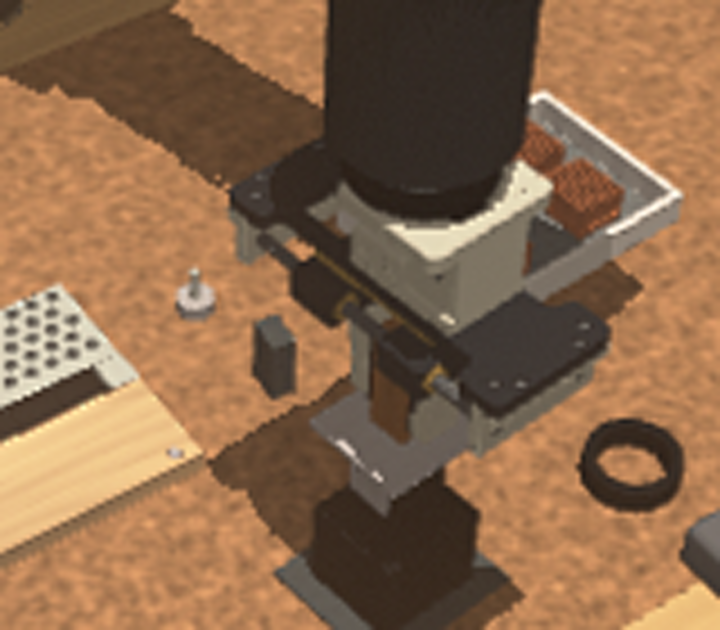

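Request:
{"method": "jog_arm", "body": {"targets": "0 0 0.008 0 0 0 -1; 0 0 0.018 0 0 0 -1; 0 0 0.03 0 0 0 -1; 0 0 0.042 0 0 0 -1; 0 0 0.052 0 0 0 -1; 0 0 0.06 0 0 0 -1; 0 0 0.064 0 0 0 -1; 0 0 0.064 0 0 0 -1"}}

```text
clock: 56.85
tool_pos: [0.6795, -0.0243, 0.0413]
orientation: [-179.9, -0.0, -83.7]
force: [-0.1, 0.2, -3.8]
opening: 0.0255
```

Run:
```python
from h import *
rel((.6793,-.0246,.0404,-83.7))
```

```text
at [ 0.6795 -0.0243  0.0413] [-179.9   -0.   -83.7] F [-0.1  0.2 -3.8] op 0.0255 t 56.85
(0.6793, -0.0246, 0.0404, -83.7) -> [0.0003 0.0003 0.0009] [-0.1 -0.  -0. ]
```

Still carried; lower 1.5 mm more, then release.

Request:
{"method": "jog_arm", "body": {"targets": "0 0 0.0007 0 0 0 -1; 0 0 0.0013 0 0 0 -1; 0 0 0.0013 0 0 0 -1; 0 0 0.0013 0 0 0 -1; 0 0 0.0013 0 0 0 0.2; 0 0 0.0013 0 0 0 0.2; 0 0 0.0013 0 0 0 0.2; 0 0 0.0013 0 0 0 0.2"}}

```text
clock: 57.85
tool_pos: [0.6796, -0.0243, 0.04]
orientation: [-179.9, -0.0, -83.7]
force: [0.1, -0.3, -0.7]
opening: 0.0523
```

Request:
{"method": "jog_arm", "body": {"targets": "0 0 0 0 0 0 0.2; 0 0 -0.015 0 0 0 0.2; 0 0 -0.04 0 0 0 0.2; 0 0 -0.07 0 0 0 0.2; 0 0 -0.1 0 0 0 0.2; 0 0 -0.13 0 0 0 0.2; 0 0 -0.16 0 0 0 0.2; 0 0 -0.16 0 0 0 0.2"}}

```text
clock: 58.85
tool_pos: [0.681, -0.0243, 0.2045]
orientation: [-179.5, -0.0, -83.7]
force: [-0.1, -0.3, -0.5]
opening: 0.0527
```

Run:
```python
from h import *
rel((.58,.1,.2,-83.7))
s=snapshot("wrist");save(s,"w28");W=world(s);z=W[...,2]
Q=W[(z>.09)&(z<.145)&(abs(W[...,0]-.677)<.04)&(abs(W[...,1]+.025)<.04)]; print("handle",len(Q),rect(Q),Q[:,2].max())
Q=W[(z>.062)&(z<.08)&(abs(W[...,0]-.677)<.06)&(abs(W[...,1]+.025)<.06)]; print("plate",len(Q),rect(Q),np.median(Q[:,2]),np.percentile(Q[:,2],[5,95]))
s=snapshot("scene");save(s,"s28",(100,100,400,300),2.6)
s=snapshot("top");save(s,"t28",(90,140,450,310),2.2)
```

```text
at [ 0.681  -0.0243  0.2045] [-179.5   -0.   -83.7] F [-0.1 -0.3 -0.5] op 0.0527 t 58.85
(0.58, 0.1, 0.2, -83.7) -> [-0.1347  0.0868  0.0038] [-0.5 -0.   0. ]
handle 991 (array([679.8, -23.7]), array([25.7, 25.2]), 6.3) 0.14027252306409116
plate 2464 (array([679.8, -23.2]), array([66. , 71.7]), 6.2) 0.06823727708333173 [0.06683809 0.06955568]
```

View pics/s28.png

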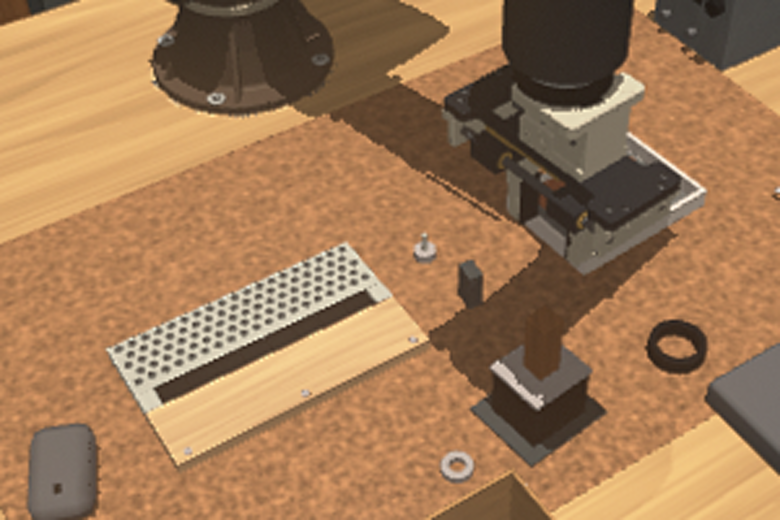

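View pics/t28.png

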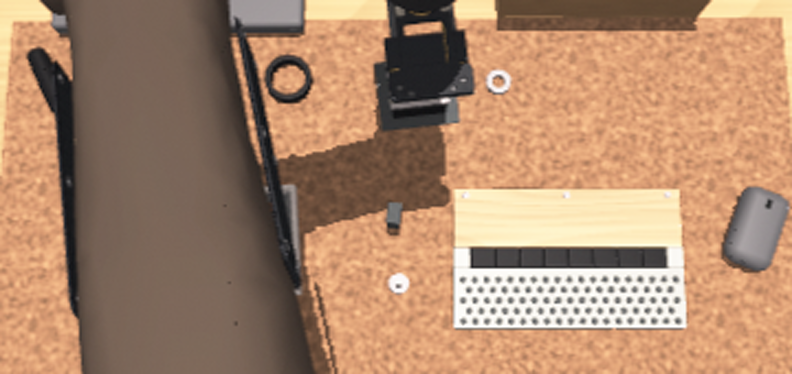

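Run:
```python
from h import *
rel((.52,-.2,.22,-83.7))
```

```text
at [ 0.6789 -0.0243  0.1999] [-179.9    0.   -83.7] F [ 0.2  0.5 -1.1] op 0.0524 t 59.0
(0.52, -0.2, 0.22, -83.7) -> [ 0.1572  0.1771 -0.0204] [-0.1  0.  -0. ]
```

Request:
{"method": "jog_arm", "body": {"targets": "0.02 0.022 -0.01 0 0 0 0.2; 0.045 0.05 -0.02 0 0 0 0.2; 0.07 0.078 -0.02 0 0 0 0.2; 0.095 0.106 -0.02 0 0 0 0.2; 0.12 0.134 -0.02 0 0 0 0.2; 0.145 0.162 -0.02 0 0 0 0.2; 0.157 0.177 -0.02 0 0 0 0.2; 0.157 0.177 -0.02 0 0 0 0.2"}}

```text
clock: 60.0
tool_pos: [0.519, -0.2008, 0.2199]
orientation: [-179.9, 0.0, -83.8]
force: [0.7, 0.7, -0.4]
opening: 0.0526
```

Run:
```python
from h import *
s=snapshot("scene");save(s,"s29",(100,100,400,300),2.6)
s=snapshot("top");save(s,"t29",(90,140,450,310),2.2);W=world(s)
for r in sinks(s,W,.02,(.38,.6,.1,.35)): print(r)
print(telemetry.get_obs()["clock"])
```

```text
((array([511.5, 172.9]), array([40.6, 37.5]), 1.1), 145, np.float64(0.0285))
((array([504.3, 255.7]), array([41.1, 36.8]), 1.6), 184, np.float64(0.0276))
((array([455.3, 168.4]), array([41.3, 36.5]), 3.5), 147, np.float64(0.0283))
((array([449.3, 251.1]), array([41.1, 36.7]), 3.6), 180, np.float64(0.0279))
60.1
```

View pics/s29.png

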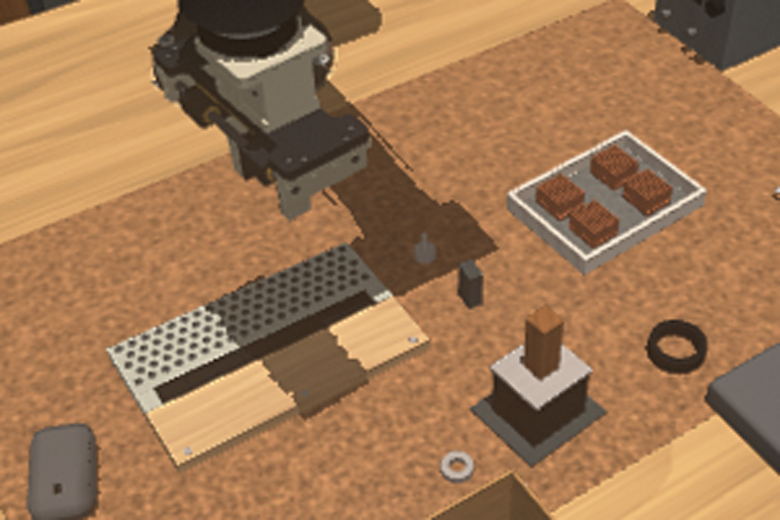

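View pics/t29.png

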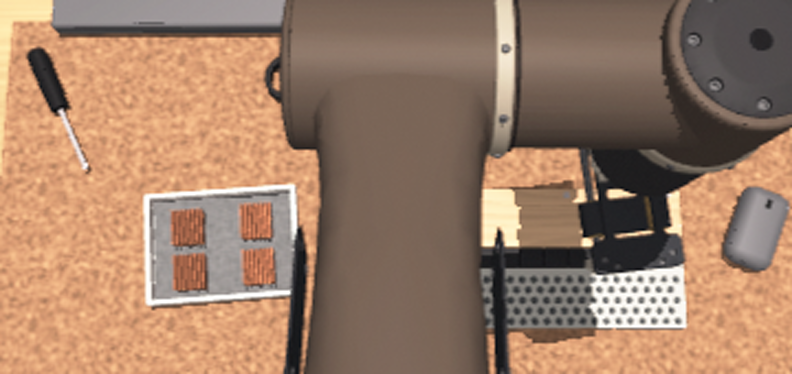

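All four sinks stand in the tray, the strip is flush, the roller is docked and the other things look untouched.

```bash
python3 -c "
from plant import job
print(job.close_job())"
```

```text
the job is handed in; nothing more can be done
None
```

The job is done and handed in at about 60 s. All four heat sinks stand in the tray, the strip is flush along its length, and the roller is back in its dock.

**Heat sinks:** Each was gripped across its 36 mm width at the fixed half grip force, which is about 30 N per finger. In the last pictures they stand upright in a 2×2 layout, with tops at about 31 mm as expected. I saw no sink knocked aside during the run.

**Strip:** I rolled it there and back at about 12–15 N. With the roller lifted, the wrist camera put all eight sections at 16.2–16.4 mm against about 16.3 mm for the panels. The scene camera agreed within its noise.

**Roller:** It is upright, with its guard plate level on the dock rim at its starting height and within about 1 mm of its starting position. The other things show no movement in the last pictures; I did not measure their positions.

**What failed or disagreed:**
- The first two tries to grip the first sink closed on nothing. The fingertips sit about 43 mm higher than the reported TCP height, which the wrist and scene cameras both showed. I corrected every later move for this. The sinks were not disturbed.
- The top and wrist cameras disagreed by about 2–3 mm in x, so I lined the roller up with the strip using the wrist camera.

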